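# Mark a batch of castings under a push-button guard

### The arm

A 7-joint arm with a two-finger parallel gripper is mounted at the origin on the work surface. World frame = base frame: x ahead of the robot, y to its left, z up, the work surface at z = 0. Lengths are in m, angles in degrees, forces in N, time in s.
With the tool pointing down it reaches from about 0.425 to 0.875 m from the base axis. Payload 4.7 kg.
Tool frame: the origin (TCP) lies between the finger pads; the fingertips stand 8 mm ahead of it and the grasp point (between the pads) lies 11 mm behind it; x points along the fingers, z is the direction in which the jaws open and shut, and the axes are right-handed (so a half turn about x gives the same grasp; the last joint's range is limited). The gripper opens to 87 mm and grips with 3 to 60 N. Pads are 19 mm wide; open, the fingers measure 117 mm over their backs; the gripper's body (75 mm by 190 mm) begins 51 mm behind the grasp point.
Start: joints at [-63.363, 18.392, -4.016, 83.108, 1.295, 78.541, -3.26], TCP at [0.283, 0.585, 0.231] pointing down, gripper open.
Joint ranges: [-163.93, 163.93], [-17.29, 119.83], [-79.2, 71.16], [3.27, 140.29], [-89.18, 269.18], [5.43, 117.66], [-154.24, 154.24]. Speed limits (degrees/s): [147.25, 147.25, 180, 180, 180, 180, 180].

### API

Orientations are given as [roll, pitch, yaw] about the fixed x, y, z axes, in that order (R = Rz(yaw) Ry(pitch) Rx(roll)).
In Python, from cell import telemetry, vision, sign_off gives the robot as it stands. The module is installed in compiled form; this text tells all that it offers.
- The arm moves only by the tool drive_tool, never from a script. Its arguments are lists of equal length, an entry for each row: "offset": the shift along the tool's x, y, z in m, a list of three; "angular": the turn, a rotation vector about the tool's x, y, z in rad, a list of three. A call has 1 to 10 rows; each row is the pose to reach, as a shift and turn from the pose measured when the call began, along the tool's axes at that moment; what a row does not reach only later rows make up. A row lasts 1/8 s, in which the tool goes at most 62.5 mm and 10.7 degrees, less where a joint would pass 70% of its speed; a pose out of reach is approached as far as the arm can. A call with a gripper value outside its range is refused whole. "fingers" is the closure, from -1 (fully open) to 1 (shut), set as the call begins (left out, the last holds). The fingers move at their own pace and stop on an object; "squeeze" is the grip in N (left out, the last holds). Time passes only in rows, so rows that repeat a pose let the fingers close. It gives the time, the measured TCP pose, the force and the opening at its end, in the units of the state.
- telemetry.get_obs(): the state, without advancing time (a new reading comes with each control period).
- vision.read_camera(name): name is "scene" or "top" or "wrist"; returns a dict with "pixels" (420x560x3 uint8, red, green, blue), "intrinsics" (3x3 intrinsics, pixels), "world_from_camera" (4x4, takes a point from camera to world coordinates); the wrist camera has in their place "T_tool_cam" (4x4, takes a point from camera to tool coordinates, whose origin is the TCP and whose axes are the tool frame's). Camera axes: x right, y up, looking along -z (the intrinsics and any distortion apply to the point x, -y, -z); pixel columns grow to the right and rows downward; lengths in m; the calibration is good to about 2 mm. The wrist camera is an equidistant fisheye: a pixel r from the principal point sees the ray r / f radians off the axis. A picture is of the moment at which its call begins: read the wrist's pose just before it. There is no depth.
- sign_off(): hands the job in, once; it reports no verdict.
The state is a dict: "time_s": time; "qpos": joint angles; "joint_velocities": joint speeds; "effort": joint torques, N m; "tool_pos": TCP position; "tool_rot": TCP orientation; "force": force on the tool from outside, world axes, zero at the start; "wrist_torque": the same for the moment, N m; "grip_width": finger opening in m.
Only numpy, scipy, OpenCV 4.12 (cv2) and the standard library are available. Lean on these libraries where they do the work, as an engineer would, in place of code of your own. Each camera call takes 0.05 s, during which the arm holds its last target.

### The job

Mark the bracket castings lying about the bench as one batch: press in the guard tube's spring button and slide the tube away from you until the button pops out through its other hole, set every bracket upright in a bay of the marking jig, one to a bay, then bring the guard back over them until the button pops out again, and push the black plunger all the way down. Then slide the guard open to its pop-out position again and put all the brackets into the low blue bin beside the jig, leaving the guard latched open. Never work the plunger unless the guard is shut, and leave the other things on the bench where they stand.

Things in the scene. Friction and masses are not known exactly. Their poses are not given: they have to be found in the camera images.
- jig: marking jig, fixed to the bench: grey slab 20 mm thick over x -55..155, y -165..145 mm of its frame; origin on the bench, z up, x away from the robot. At x = 0 a row of three shallow bays runs along y; the guard tube runs along x at y = +120, its centre 75 mm above the bench; the plunger stands at x = 50, y = -135. A bracket at x 127..153, y 95..145, up to z 95 mm, holds the fixed inner tube
- bay1 (a point): centre of the floor of the bay at the jig's -y end (20 mm above the bench). Each bay is 54 (jig x) x 50 (jig y) mm inside, with walls 6 mm thick and 10 mm high. Its axes are the jig's. A bracket goes in with its long side along jig x, either way round, its underside on the floor
- bay2 (a point): the same for the middle bay
- bay3 (a point): the same for the bay at the +y end. Bay centres are 56 mm apart
- sleeve (a joint): position (m) of the square aluminium guard tube, which slides along jig x on the fixed inner tube: 0 = guard shut over the bays, 0.070 = open (pushed away from the robot); end stops at -0.004 and 0.074; about 1 mm play when latched; slides with about 1.5 N. It has two 14 mm holes in its +y side, 70 mm apart, and carries the guard on its -y side
- button (a joint): how far (m) the round brass spring button is pressed in: 0 = popped out through a hole, 0.007 = flush with the tube, about 0.010 = held in by the wall between the holes; 2 N to start, 6 N at the end. Standing out over 3 mm it locks the tube. Pinch the tube across its width from above, one pad over the button: that presses it flush, and the tube can be drawn along in the same grip
- button_tip (a point): tip of the domed button, 12 mm across; when out it stands 7 mm proud of the tube's +y side, at jig x = -60, y = +142, z = 75 mm; pressed, it moves along jig -y. It does not travel with the tube, which slides over it. Axes as the jig's
- hole_shut (a point): centre of the hole (on the tube's +y face) that is over the button when the guard is shut; travels with the tube. The tube is 30 x 30 mm and 195 mm long, from 95 mm nearer the robot to 100 mm farther than this hole along jig x; y 105..135, z 60..90 mm in the jig's frame
- hole_open (a point): centre of the hole that is over the button when the guard is open, 70 mm nearer the robot along the tube than the other hole; travels with the tube
- guard (a point): centre of the clear guard plate (60 mm along jig x, 190 mm along y from the tube to y = -85; z 76..83 mm), carried by the tube: over the bays at x -30..30 mm when shut, at x 40..100 when open, so the bays can be reached only when it is open
- plunger (a joint): how far (m) the plunger is pushed down: 0 = up, 0.025 = fully down at its stop. Spring: 4 N at the start, 12 N at the bottom; it comes back up by itself
- plunger_top (a point): middle of the flat top of the plunger's black mushroom head, 36 mm diameter, 95 mm above the bench when up; moves straight down
- casting1: die-cast aluminium bracket, 120 g (may vary): flat base 44 (its x) x 36 (its y) x 8 mm with an upright rib in the middle, 36 long (along x) x 12 thick (along y), standing from 8 to 40 mm above the underside. Origin: centre of the underside, z up out of the rib. Absent (None) in some starts. Starts upright on the table.
- casting2: die-cast aluminium bracket, 120 g (may vary): flat base 44 (its x) x 36 (its y) x 8 mm with an upright rib in the middle, 36 long (along x) x 12 thick (along y), standing from 8 to 40 mm above the underside. Origin: centre of the underside, z up out of the rib. Absent (None) in some starts. Starts upright on the table.
- casting3: die-cast aluminium bracket, 120 g (may vary): flat base 44 (its x) x 36 (its y) x 8 mm with an upright rib in the middle, 36 long (along x) x 12 thick (along y), standing from 8 to 40 mm above the underside. Origin: centre of the underside, z up out of the rib. Absent (None) in some starts. Starts upright on the table.
- bin: open low blue plastic bin, fixed, 220 (x) x 160 (y) x 55 mm high, walls and floor 4 mm; origin: centre of the underside
- flange: bystander: round aluminium flange, 60 mm across, 24 mm high; leave alone
- bush: bystander: steel bush 36 mm across, 25 mm high; leave alone
- jar: bystander: white jar 60 mm across, 75 mm high; leave alone
- slug: bystander: plain aluminium slug, 44 mm across, 30 mm high; leave alone

How it is judged:
By the outcome, as a careful person would: the job done as asked, in the order asked, and still so for the second after the job is handed in, with the robot touching nothing.
Of casting1, casting2, casting3 only 2 to 3 are there at a start; the rules pass over those that are not, and their reading is None.
At some moment in a run one of casting1, casting2, casting3 may be knocked a few centimetres aside while the robot is not near it.
Once in a run the grip may slacken for a moment while it holds something.
It also fails if it takes over 210 s, if anything falls off the work surface, if the arm or the gripper's body presses on something with over 40 N, if the wrist force passes 120 N, or if a joint passes its speed limit or range.

## Working session

There is one attempt and no reset: what is moved stays moved. The work goes in short steps, Python scripts to look and compute and a tool call to move; the robot and the scene stay as the last step left them, time stands still between calls to the robot, and variables do not carry over. Pictures are saved under pics/ and viewed, and the job is handed in when it is done.

Besides the shell and the picture viewer there is one more tool, called after "Emit:" as a command line: name --argument value ..., lists and objects as JSON in quotes. drive_tool: Moves the arm, as the interface text tells. Its arguments: {"type":"object","properties":{"offset":{"type":"array"},"angular":{"type":"array"},"fingers":{"type":"number"},"squeeze":{"type":"number"}},"required":["offset","angular"]}

```bash
mkdir -p pics; ls; python3 - <<'E'
from cell import telemetry, vision
import cv2, numpy as np
o=telemetry.get_obs(); print(o)
for n in ["scene","top","wrist"]:
    c=vision.read_camera(n); cv2.imwrite(f"pics/{n}0.png",c["pixels"][:,:,::-1])
    print(n,c["intrinsics"],c.get("world_from_camera",c.get("T_tool_cam")), c.keys())
E
```

```text
pics
{'time_s': 0.0, 'qpos': array([-63.36010414,  18.43799069,  -4.01544793,  83.17504902,
         1.29459039,  78.53957547,  -3.26014733]), 'joint_velocities': array([-0.03529099, -0.10954475,  0.02947515, -0.05044982, -0.04214488,
       -0.0226546 ,  0.05434163]), 'effort': array([-3.55806715e-04, -4.91296041e+01, -4.03811065e-01, -3.12521803e+01,
       -6.38586958e-02,  4.39503312e-02,  1.92426464e-04]), 'tool_pos': array([0.2830387 , 0.58454851, 0.2294723 ]), 'tool_rot': array([-177.15173917,   89.89247054, -112.98219059]), 'force': array([0.04552198, 0.0274726 , 1.07911327]), 'wrist_torque': array([-0.00829412,  0.02597596, -0.02361797]), 'grip_width': 0.08674652637313517}
scene [[429.48957515   0.         282.31133172]
 [  0.         429.48957515 210.98652965]
 [  0.           0.           1.        ]] [[-0.53923534 -0.54408764  0.64280159  1.22330611]
 [ 0.84186728 -0.32830792  0.42833794  0.4991793 ]
 [-0.02201653  0.77212858  0.63508482  0.77396617]
 [ 0.          0.          0.          1.        ]] dict_keys(['pixels', 'intrinsics', 'world_from_camera'])
top [[422.69920819   0.         272.75153694]
 [  0.         422.69920819 215.02519819]
 [  0.           0.           1.        ]] [[ 0.00415116  0.9916325  -0.12902616  0.43663816]
 [-0.99979219  0.0015404  -0.02032758  0.01835678]
 [-0.01995874  0.12908373  0.99143282  1.06437373]
 [ 0.          0.          0.          1.        ]] dict_keys(['pixels', 'intrinsics', 'world_from_camera'])
wrist [[325.1922621    0.         277.50617072]
 [  0.         325.1922621  211.45331847]
 [  0.           0.           1.        ]] [[ 9.00422292e-04  2.66321672e-01 -9.63883788e-01 -1.54357385e-01]
 [ 4.78458617e-04  9.63883954e-01  2.66322164e-01  7.33942658e-02]
 [ 9.99999480e-01 -7.00980917e-04  7.40478700e-04  6.27079331e-04]
 [ 0.00000000e+00  0.00000000e+00  0.00000000e+00  1.00000000e+00]] dict_keys(['pixels', 'intrinsics', 'T_tool_cam'])
```

View pics/top0.png

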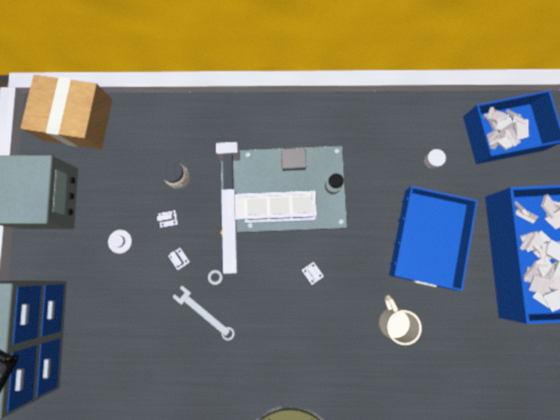

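View pics/scene0.png

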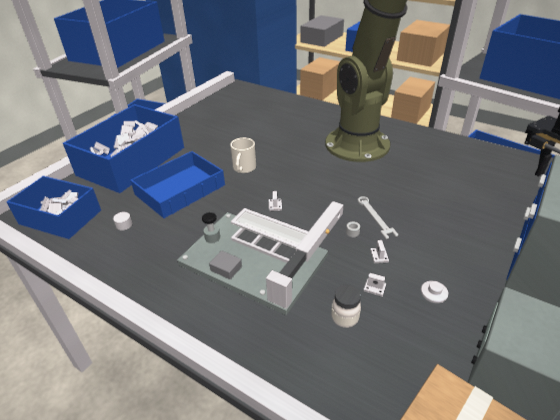

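View pics/wrist0.png

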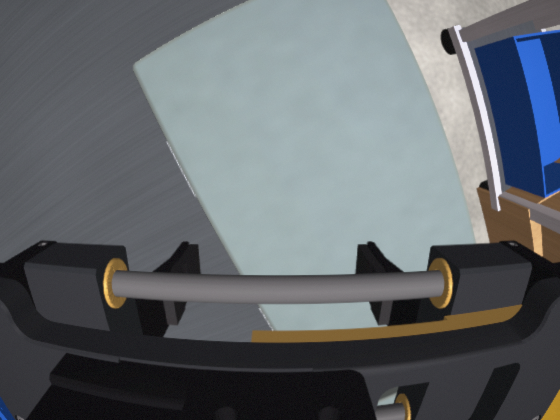

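```bash
cat > h.py <<'E'
import numpy as np, cv2
from scipy.spatial.transform import Rotation as Rot
from cell import telemetry, vision
def cam(n): return vision.read_camera(n)
CAL={}
def pix2w(c,u,v,z):
    K=c["intrinsics"];T=c["world_from_camera"]
    d=T[:3,:3]@np.array([(u-K[0,2])/K[0,0],-(v-K[1,2])/K[1,1],-1.]);o=T[:3,3]
    return o+d*(z-o[2])/d[2]
def w2pix(c,p):
    K=c["intrinsics"];T=c["world_from_camera"]
    q=T[:3,:3].T@(np.asarray(p)-T[:3,3]); return np.array([K[0,2]+K[0,0]*q[0]/-q[2],K[1,2]-K[1,1]*q[1]/-q[2]])
def crop(c,u0,v0,u1,v1,s,name):
    im=c["pixels"][v0:v1,u0:u1,::-1]; im=cv2.resize(im,None,fx=s,fy=s,interpolation=cv2.INTER_CUBIC)
    for i in range(0,u1-u0,10):
        cv2.line(im,(i*s,0),(i*s,8 if (i+u0)%50 else 16),(0,255,255),1)
        if (u0+i)%20==0: cv2.putText(im,str(u0+i),(i*s,20),0,.4,(0,255,255),1)
    for i in range(0,v1-v0,10):
        cv2.line(im,(0,i*s),(8,i*s),(0,255,255),1)
        if (v0+i)%20==0: cv2.putText(im,str(v0+i),(10,i*s+4),0,.4,(0,255,255),1)
    cv2.imwrite(name,im)
def ori(o): return Rot.from_euler('xyz',o["tool_rot"],degrees=True).as_matrix()
E
python3 - <<'E'
from h import *
c=cam("top")
crop(c,210,135,360,285,5,"pics/t1.png")
crop(c,150,190,230,290,6,"pics/t2.png")
crop(c,290,250,340,300,10,"pics/t3.png")
E
```

```text
(no output)
```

View pics/t1.png

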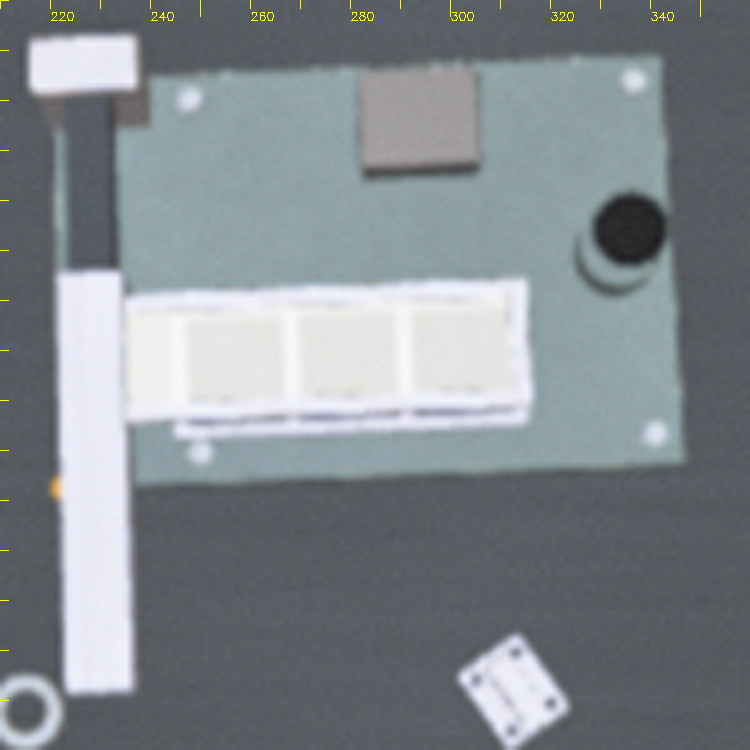

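View pics/t2.png

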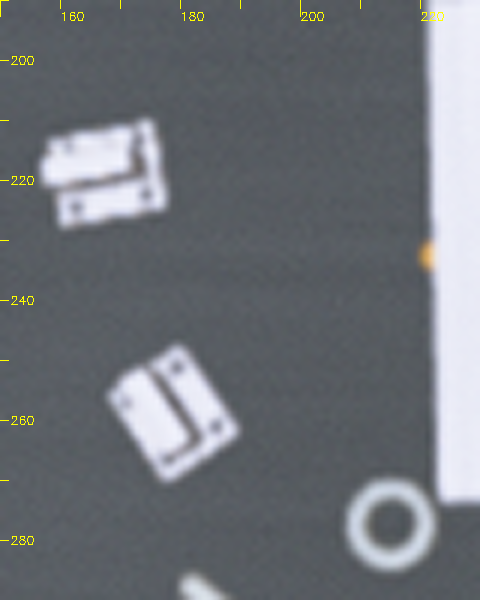

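View pics/t3.png

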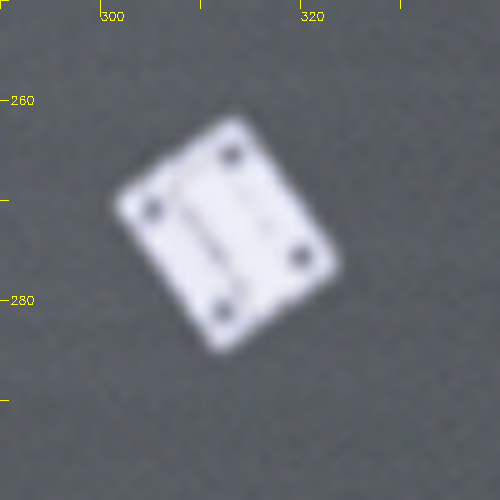

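```bash
python3 - <<'E'
from h import *
c=cam("scene")
crop(c,170,190,350,310,4,"pics/s1.png")
crop(c,330,180,400,320,5,"pics/s2.png")
c=cam("top"); crop(c,380,180,490,300,5,"pics/t4.png")
E
```

```text
(no output)
```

View pics/s1.png

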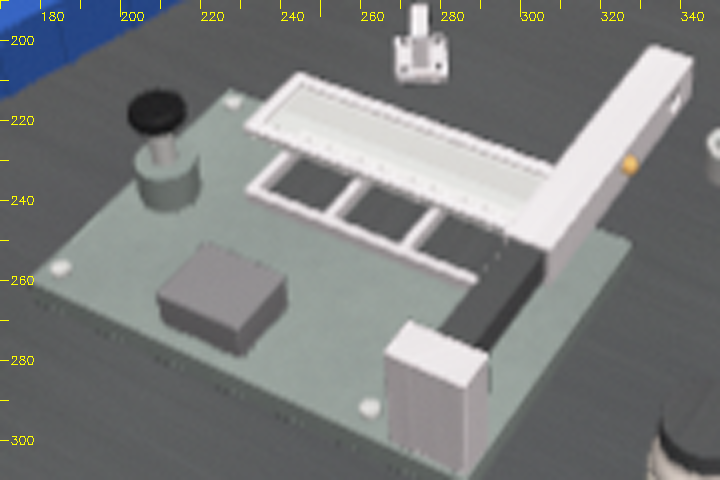

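View pics/s2.png

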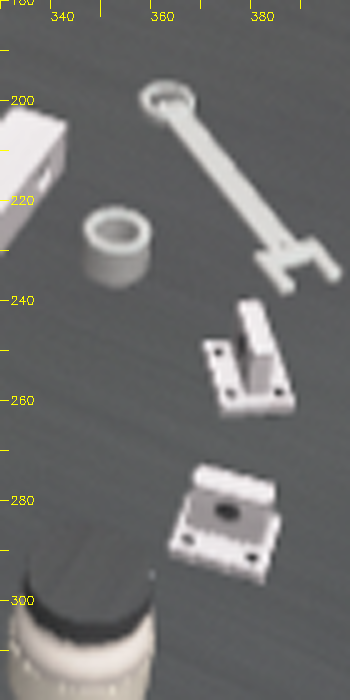

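View pics/t4.png

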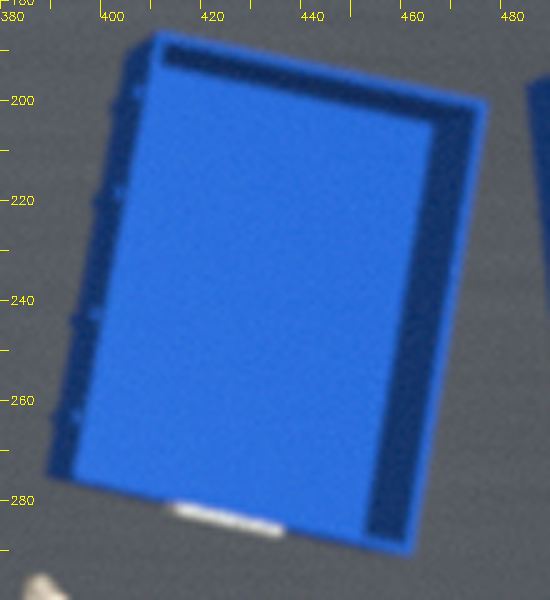

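```bash
cat > fit.py <<'E'
from h import *
from scipy.optimize import least_squares
ct=cam("top"); cs=cam("scene")
def rz(a): return np.array([[np.cos(a),-np.sin(a)],[np.sin(a),np.cos(a)]])
def fit(obs,x0,show=True):
    # obs: (cam, local xyz, pix); 
    def f(p):
        r=[]
        for c,l,px in obs:
            w=np.r_[p[:2]+rz(p[2])@np.array(l[:2]),l[2]]
            r+=list(w2pix(c,w)-px)
        return np.array(r)
    s=least_squares(f,x0,loss='soft_l1')
    if show: print(np.round(s.x[:2],4),np.degrees(s.x[2]).round(2),'rms',np.sqrt(np.mean(f(s.x)**2)).round(2)); print(np.round(f(s.x).reshape(-1,2),1).tolist())
    return s.x
E
python3 - <<'E'
from fit import *
T=[((.155,-.165,.02),(342,146)),((-.055,-.165,.02),(347,227.4)),((.05,-.135,.095),(336,181)),((-.155,.135,.09),(223.2,273.4)),((-.155,.105,.09),(236.8,273.2)),((.04,.135,.09),(221.4,189)),((.04,.105,.09),(233.8,189))]
S=[((.05,-.135,.095),(209.2,217)),((.155,-.165,.02),(179.5,259.5)),((-.055,.145,.02),(327.5,250)),((-.055,-.165,.02),(227.5,212.5)),((.04,.135,.09),(307,252)),((.04,.105,.09),(296,247)),((-.155,.105,.09),(332.5,201.2)),((-.155,.135,.09),(343.2,205)),((-.06,.142,.075),(328,230.8))]
x0=[.55,-.0,0]
a=[(ct,l,np.array(p)) for l,p in T];b=[(cs,l,np.array(p)) for l,p in S]
fit(a,x0);fit(b,x0);fit(a+b,x0)
h=.022;k=.018
t=.008
print("A")
A=[((h,k,t),(324,276.5)),((-h,k,t),(313.3,261.5)),((-h,-k,t),(301.5,270)),((h,-k,t),(312,285.3))]
# guess orientation by sign; image down=-x, right=-y
fit([(ct,l,np.array(p)) for l,p in A],[.4,-.05,np.radians(200)])
fit([(ct,l,np.array(p)) for l,p in A],[.4,-.05,np.radians(20)])
print("B")
B=[((h,k,t),(179.7,247.5)),((-h,k,t),(190,262)),((-h,-k,t),(177.5,270.3))]
for g in (0,90,180,270): fit([(ct,l,np.array(p)) for l,p in B],[.4,.25,np.radians(g)])
print("C")
B=[((h,k,t),(160.3,228)),((-h,k,t),(178,224.7)),((-h,-k,t),(176,209.7))]
for g in (0,90,180,270): fit([(ct,l,np.array(p)) for l,p in B],[.5,.3,np.radians(g)])
# bin top corners z=.055
print("bin")
q=[(380+155/5,180+33/5),(380+487/5,180+102/5),(380+412/5,180+552/5)]
for p in q: print(pix2w(ct,*p,.055).round(4))
for n,p in dict(jar=(175,172),bush=(215.2,277),flange=(120,241),slug=(435,158)).items(): print(n,pix2w(ct,*p,.03).round(3))
E
```

```text
[0.5889 0.023 ] 2.38 rms 0.38
[[0.1, -0.4], [0.0, 0.5], [0.4, -0.6], [-0.1, 0.0], [-0.6, -0.3], [-0.1, 0.7], [0.2, 0.2]]
[0.5898 0.0281] 2.43 rms 0.95
[[-0.5, -1.3], [-2.9, 0.0], [1.0, -0.2], [-0.5, -0.9], [0.6, 0.1], [-0.2, 0.6], [-0.1, -0.2], [-0.0, -0.5], [1.3, 1.0]]
[0.5888 0.0252] 2.28 rms 1.05
[[-0.7, -0.3], [-0.9, 0.6], [-0.5, -0.5], [-1.2, -0.0], [-1.7, -0.3], [-1.1, 0.6], [-0.7, 0.1], [-1.1, -2.0], [-3.5, -0.8], [0.1, -0.7], [-0.9, -1.5], [-0.4, -0.5], [-1.1, -0.1], [-0.8, -0.6], [-0.8, -0.9], [0.4, 0.5]]
A
[ 0.429  -0.0593] 215.3 rms 0.19
[[-0.2, -0.1], [0.1, 0.3], [0.1, 0.2], [-0.0, -0.4]]
[ 0.4292 -0.0581] 66.53 rms 15.93
[[-22.9, -0.1], [4.3, 22.1], [21.7, 0.1], [-5.1, -22.4]]
B
[0.4626 0.2726] -39.35 rms 8.89
[[0.2, 0.2], [-21.7, -0.6], [1.6, 0.3]]
[0.4626 0.2726] -39.35 rms 8.89
[[0.2, 0.2], [-21.7, -0.6], [1.6, 0.3]]
[0.4463 0.2738] 148.54 rms 13.74
[[0.3, 29.7], [-0.4, -0.0], [0.1, -15.9]]
[0.4626 0.2726] 320.65 rms 8.89
[[0.2, 0.2], [-21.7, -0.6], [1.6, 0.3]]
C
[0.5634 0.3045] 100.66 rms 0.45
[[0.4, -0.4], [-0.1, -0.3], [-0.3, 0.8]]
[0.5634 0.3045] 100.66 rms 0.45
[[0.4, -0.4], [-0.1, -0.3], [-0.3, 0.8]]
[0.5634 0.3045] 100.66 rms 0.45
[[0.4, -0.4], [-0.1, -0.3], [-0.3, 0.8]]
[0.5294 0.2626] 255.88 rms 18.0
[[34.3, -0.2], [-0.1, -1.2], [-2.0, 27.6]]
bin
[ 0.6377 -0.2944  0.055 ]
[ 0.6041 -0.4512  0.055 ]
[ 0.3913 -0.4043  0.055 ]
jar [0.68  0.286 0.03 ]
bush [0.419 0.179 0.03 ]
flange [0.506 0.416 0.03 ]
slug [ 0.715 -0.364  0.03 ]
```

```bash
cat >> h.py <<'E'
def plan(pos,jawyaw,show=True):
    """tool pointing down, tool z at heading jawyaw (deg) in world"""
    o=telemetry.get_obs();R0=ori(o);p0=o["tool_pos"]
    a=np.radians(jawyaw);z=np.array([np.cos(a),np.sin(a),0]);x=np.array([0,0,-1.]);y=np.cross(z,x)
    R1=np.c_[x,y,z]
    off=R0.T@(np.array(pos)-p0); rv=Rot.from_matrix(R0.T@R1).as_rotvec()
    if show: print('off',off.round(4).tolist(),'rv',rv.round(4).tolist(),'deg',np.degrees(np.linalg.norm(rv)).round(1),'rows',int(max(np.ceil(np.linalg.norm(off)/.0625),np.ceil(np.degrees(np.linalg.norm(rv))/10.7))))
    return off,rv
def jig(J,l): 
    a=J[2];return np.array([J[0]+np.cos(a)*l[0]-np.sin(a)*l[1],J[1]+np.sin(a)*l[0]+np.cos(a)*l[1],l[2]])
def wcam():
    o=telemetry.get_obs();c=cam("wrist");T=np.eye(4);T[:3,:3]=ori(o);T[:3,3]=o["tool_pos"];c["W"]=T@c["T_tool_cam"];return c
def wproj(c,p):
    q=c["W"][:3,:3].T@(np.asarray(p)-c["W"][:3,3]);q=np.array([q[0],-q[1],-q[2]])
    K=c["intrinsics"];th=np.arctan2(np.hypot(q[0],q[1]),q[2]);ph=np.arctan2(q[1],q[0])
    return np.array([K[0,2]+K[0,0]*th*np.cos(ph),K[1,2]+K[1,1]*th*np.sin(ph)])
def w2world(c,u,v,z):
    K=c["intrinsics"];a=(u-K[0,2])/K[0,0];b=(v-K[1,2])/K[1,1];th=np.hypot(a,b);s=np.sin(th)/max(th,1e-9)
    d=c["W"][:3,:3]@np.array([a*s,-b*s,-np.cos(th)]);o=c["W"][:3,3];return o+d*(z-o[2])/d[2]
E
python3 - <<'E'
from h import *
o=telemetry.get_obs();print(ori(o).round(3))
J=[.589,.0245,np.radians(2.38)]
p=jig(J,[-.06,.1215,.25]);print(p)
for y in (92.4,-87.6): plan(p,y)
E
```

```text
[[-0.    -0.9    0.436]
 [-0.     0.436  0.9  ]
 [-1.    -0.    -0.   ]]
[0.52400624 0.14340358 0.25      ]
off [-0.0195, -0.4092, -0.2926] rv [-0.4926, -0.0002, 0.0] deg 28.2 rows 9
off [-0.0195, -0.4092, -0.2926] rv [2.649, 0.0, 0.0003] deg 151.8 rows 15
```

Emit:
drive_tool --offset '[[-0.0195,-0.06,-0.04],[-0.0195,-0.115,-0.08],[-0.0195,-0.165,-0.115],[-0.0195,-0.215,-0.15],[-0.0195,-0.265,-0.19],[-0.0195,-0.315,-0.225],[-0.0195,-0.365,-0.26],[-0.0195,-0.4092,-0.2926],[-0.0195,-0.4092,-0.2926],[-0.0195,-0.4092,-0.2926]]' --angular '[[-0.06,0,0],[-0.12,0,0],[-0.18,0,0],[-0.24,0,0],[-0.3,0,0],[-0.36,0,0],[-0.43,0,0],[-0.4926,0,0],[-0.4926,0,0],[-0.4926,0,0]]' --fingers -1 --squeeze 20

```text
time_s: 1.65
tool_pos: [0.524, 0.1435, 0.25]
tool_rot: [30.8, 90.0, 123.2]
force: [-0.7, 0.5, -0.5]
grip_width: 0.0869
```

```bash
python3 - <<'E'
from h import *
c=wcam();print(telemetry.get_obs()["tool_pos"]);cv2.imwrite("pics/w1.png",c["pixels"][:,:,::-1])
J=[.589,.0245,np.radians(2.38)]
for l in [(-.155,.135,.09),(-.155,.105,.09),(.04,.105,.09),(-.06,.142,.075),(-.03,-.085,.083),(-.055,-.165,.02)]: print(l,wproj(c,jig(J,l)).round(1))
E
```

```text
[0.52351665 0.14478142 0.2499403 ]
(-0.155, 0.135, 0.09) [290.8 101.4]
(-0.155, 0.105, 0.09) [259.3 101.4]
(0.04, 0.105, 0.09) [261.8 287.6]
(-0.06, 0.142, 0.075) [296.5 195. ]
(-0.03, -0.085, 0.083) [ 98.4 223.6]
(-0.055, -0.165, 0.02) [ 71.9 192.3]
```

View pics/w1.png

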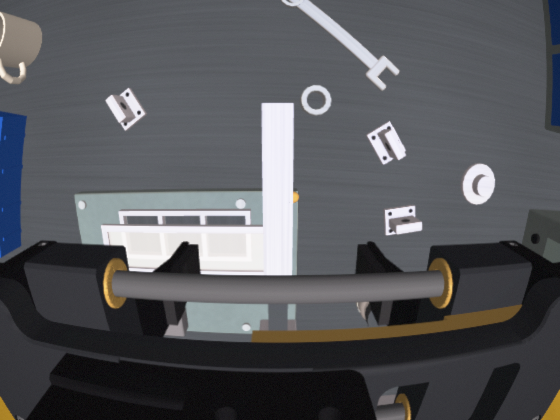

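```bash
python3 - <<'E'
from h import *
for i in range(3):
    c=wcam();o=telemetry.get_obs();print(o["time_s"],o["tool_pos"].round(4),o["tool_rot"].round(2))
crop(c,65,90,325,260,3,"pics/w1a.png")
crop(c,360,110,440,250,5,"pics/w1b.png")
crop(c,100,80,150,135,8,"pics/w1c.png")
E
```

```text
1.75 [0.5233 0.1454 0.2499] [ 43.77  89.95 136.32]
1.8 [0.5233 0.1455 0.2499] [ 49.38  89.97 141.96]
1.85 [0.5233 0.1454 0.25  ] [ 52.93  89.98 145.51]
```

View pics/w1a.png

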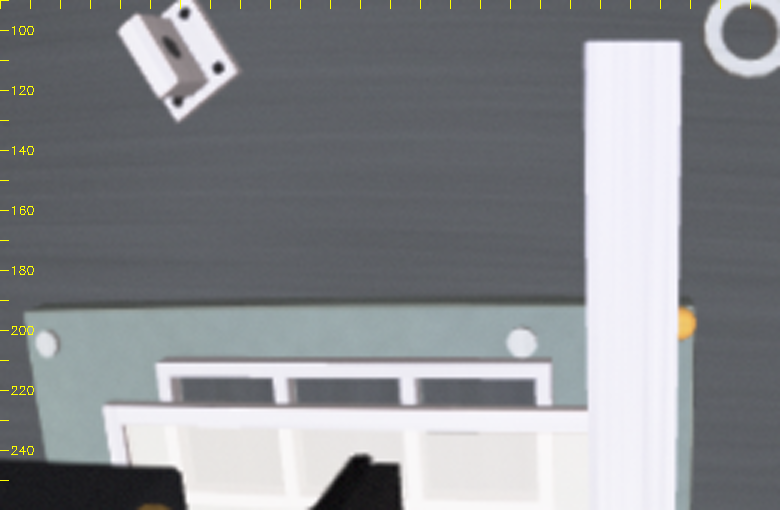

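View pics/w1b.png

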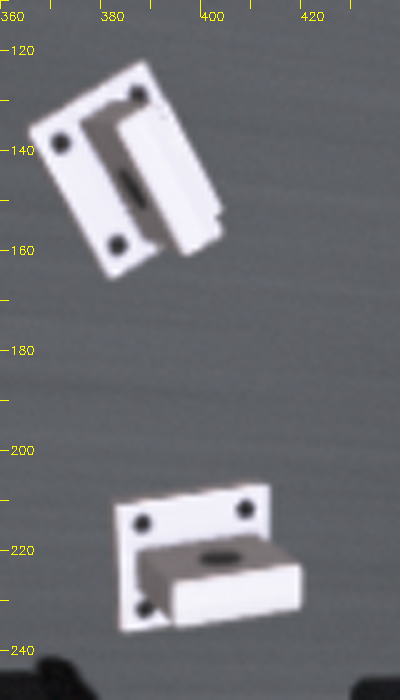

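View pics/w1c.png

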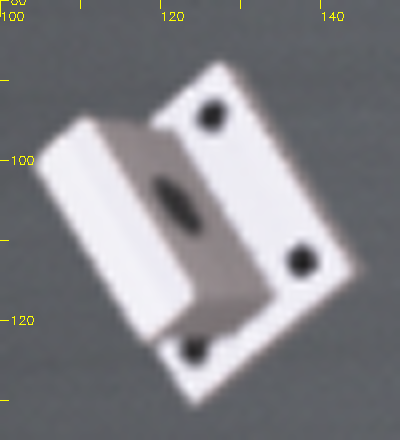

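```bash
cat >> h.py <<'E'
from scipy.optimize import least_squares
def wfit(c,obs,x0,proj=wproj):
    f=lambda p: np.array([proj(c,jig(p,l))-np.array(u) for l,u in obs]).ravel()
    s=least_squares(f,x0,loss='soft_l1')
    print(np.round(s.x[:2],4),np.degrees(s.x[2]).round(2),'res',np.round(f(s.x),1).tolist());return s.x
def cfit(c,L1,corner,S1,proj=wproj,z=.008):
    """casting: L1-corner is long edge(44), corner-S1 short edge(36). handles both chiralities"""
    w=(lambda u:w2world(c,*u,z)) if proj is wproj else (lambda u:pix2w(c,*u,z))
    a,b,d=w(L1),w(corner),w(S1);m=(a+d)/2
    e=a-b;yaw=np.arctan2(e[1],e[0]); s=np.sign(e[0]*(d-b)[1]-e[1]*(d-b)[0])
    print('edges mm',np.linalg.norm(a-b)*1e3,np.linalg.norm(d-b)*1e3)
    obs=[((.022,-s*.018,z),L1),((-.022,-s*.018,z),corner),((-.022,s*.018,z),S1)]
    return wfit(c,obs,[m[0],m[1],yaw],proj)
E
python3 - <<'E'
from h import *
c=wcam()
O=[((-.155,.105,.09),(260,104)),((-.155,.135,.09),(292,104)),((-.055,-.165,.02),(73.3,194)),((-.055,.145,.02),(296.3,191)),((-.03,-.085,.083),(99.3,225)),((-.033,-.087,.03),(117.7,210)),((-.033,.087,.03),(248.7,210))]
wfit(c,O,[.589,.0245,.04])
print('A');cfit(c,(127.5,87.5),(144.3,113.5),(124.3,130.5))
print('B');cfit(c,(382,165.8),(365.8,135.8),(388.8,122.3))
print('C');cfit(c,(414,207),(383,211),(384.2,236))
ct=cam("top")
print('top A,B,C');cfit(ct,(324,276.5),(313.3,261.5),(301.5,270),w2pix)
cfit(ct,(179.7,247.5),(190,262),(177.5,270.3),w2pix)
cfit(ct,(160.3,228),(178,224.7),(176,209.7),w2pix)
E
```

```text
[0.5909 0.0275] 2.56 res [0.3, -0.3, -0.2, -0.3, -0.8, -0.4, 0.7, -0.0, -0.1, 0.2, -0.4, 0.6, 0.0, 0.7]
A
edges mm 43.4532212019128 36.0313145842183
[ 0.4311 -0.0547] -144.22 res [-0.1, -0.2, 0.1, 0.1, 0.0, 0.0]
B
edges mm 43.736410826732175 35.17077970803952
[0.4654 0.2795] 34.69 res [-0.0, 0.2, -0.2, 0.1, 0.3, -0.3]
C
edges mm 44.86656008320126 35.182286594950156
[0.5662 0.3108] 99.76 res [-0.2, -0.2, 0.4, -0.2, -0.1, 0.4]
top A,B,C
edges mm 45.017113275757985 36.0912429695183
[ 0.4293 -0.0593] -144.81 res [-0.2, -0.2, 0.1, 0.1, 0.1, 0.0]
edges mm 45.019373576241485 36.953708220269874
[0.4632 0.2744] 35.65 res [0.2, 0.0, -0.4, -0.1, 0.2, 0.1]
edges mm 45.40589338925054 38.76926947864764
[0.5634 0.3045] 100.66 res [0.4, -0.4, -0.1, -0.3, -0.3, 0.8]
```

```bash
cat >> h.py <<'E'
J=[.5909,.0275,np.radians(2.45)]
E
python3 - <<'E'
from h import *
p=jig(J,[-.06,.12,.064]);print(p)
plan(p,92.45)
plan(jig(J,[-.06,.12,.12]),92.45)
E
```

```text
[0.52582514 0.14482546 0.064     ]
off [0.186, -0.0023, -0.0001] rv [0.0016, -0.0, -0.0002] deg 0.1 rows 3
off [0.13, -0.0023, -0.0001] rv [0.0016, -0.0, -0.0002] deg 0.1 rows 3
```

Emit:
drive_tool --offset '[[0.05,-0.0023,0],[0.1,-0.0023,0],[0.13,-0.0023,0],[0.15,-0.0023,0],[0.17,-0.0023,0],[0.186,-0.0023,0],[0.186,-0.0023,0],[0.186,-0.0023,0]]' --angular '[[0,0,0],[0,0,0],[0,0,0],[0,0,0],[0,0,0],[0,0,0],[0,0,0],[0,0,0]]'

```text
time_s: 2.95
tool_pos: [0.5263, 0.1452, 0.0647]
tool_rot: [-68.6, 89.9, 24.0]
force: [0.5, -0.2, 0.6]
grip_width: 0.0872
```

Emit:
drive_tool --offset '[[0,0,0],[0,0,0],[0,0,0],[0,0,0],[0,0,0],[0,0,0],[0,0,0],[0,0,0]]' --angular '[[0,0,0],[0,0,0],[0,0,0],[0,0,0],[0,0,0],[0,0,0],[0,0,0],[0,0,0]]' --fingers 1 --squeeze 20

```text
time_s: 3.95
tool_pos: [0.5264, 0.1435, 0.0646]
tool_rot: [-166.3, 89.9, -73.8]
force: [-0.4, -5.4, 1.8]
grip_width: 0.0297
```

```bash
python3 - <<'E'
from h import *
o=telemetry.get_obs();print(o["tool_pos"].round(4),o["grip_width"],o["force"].round(1)); print(jig([0,0,-J[2]],np.r_[o["tool_pos"][:2]-np.array(J[:2]),0]))
c=wcam();cv2.imwrite("pics/w2.png",c["pixels"][:,:,::-1])
plan(jig(J,[.01,.12,.064]),92.45)
E
```

```text
[0.5264 0.1435 0.0646] 0.029666123534139503 [-0.4 -5.4  1.8]
[-0.05951923  0.1186574   0.        ]
off [0.0006, -0.0695, 0.0013] rv [0.0008, -0.0016, 0.0005] deg 0.1 rows 2
```

View pics/w2.png

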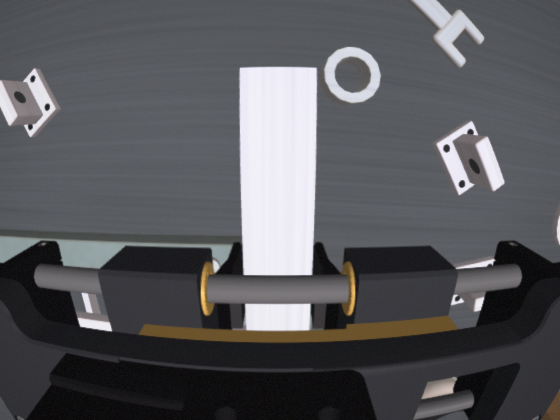

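Emit:
drive_tool --offset '[[0,-0.008,0],[0,-0.016,0],[0,-0.024,0],[0,-0.032,0],[0,-0.04,0],[0,-0.048,0],[0,-0.056,0],[0,-0.063,0],[0,-0.068,0],[0,-0.07,0]]' --angular '[[0,0,0],[0,0,0],[0,0,0],[0,0,0],[0,0,0],[0,0,0],[0,0,0],[0,0,0],[0,0,0],[0,0,0]]'

```text
time_s: 5.25
tool_pos: [0.5965, 0.1464, 0.0645]
tool_rot: [-173.9, 89.9, -81.4]
force: [-2.6, -2.3, 1.7]
grip_width: 0.0297
```

```bash
python3 - <<'E'
from h import *
o=telemetry.get_obs();print(o["tool_pos"].round(4),o["grip_width"],o["force"].round(1)); print(jig([0,0,-J[2]],np.r_[o["tool_pos"][:2]-np.array(J[:2]),0]))
c=wcam();cv2.imwrite("pics/w3.png",c["pixels"][:,:,::-1])
c=cam("scene");crop(c,260,180,380,300,6,"pics/s3.png")
E
```

```text
[0.5965 0.1464 0.0645] 0.029684298086905512 [-2.6 -2.3  1.7]
[0.01063437 0.11853668 0.        ]
```

View pics/w3.png

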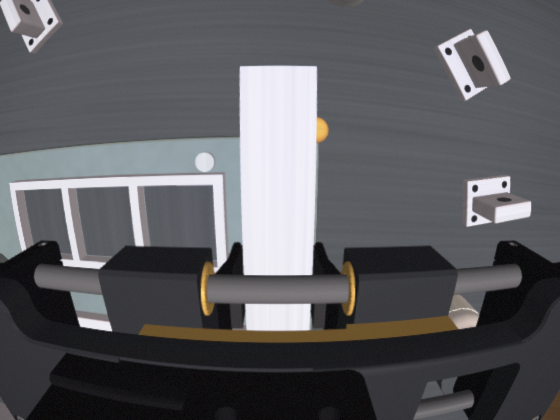

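View pics/s3.png

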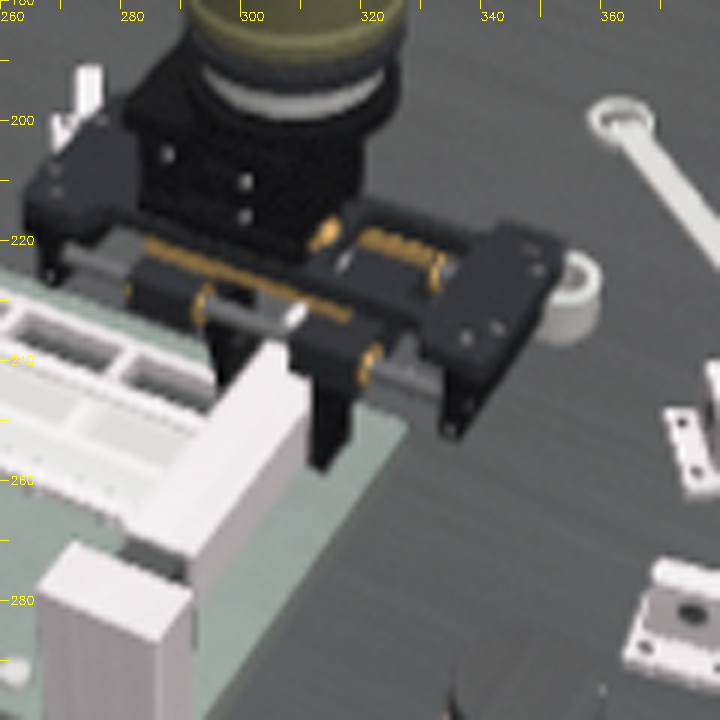

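Emit:
drive_tool --offset '[[0,-0.002,0],[0,-0.002,0],[0,0.003,0],[0,0.003,0]]' --angular '[[0,0,0],[0,0,0],[0,0,0],[0,0,0]]'

```text
time_s: 5.85
tool_pos: [0.5955, 0.1463, 0.0645]
tool_rot: [-103.8, 89.6, -11.4]
force: [5.2, -2.1, -4.8]
grip_width: 0.03
```

```bash
python3 - <<'E'
from h import *
c=wcam();crop(c,230,50,350,170,5,"pics/w4.png")
o=telemetry.get_obs();print(o["tool_pos"].round(4),o["force"].round(1))
E
```

```text
[0.5955 0.1463 0.0645] [ 4.9 -1.8 -4.9]
```

View pics/w4.png

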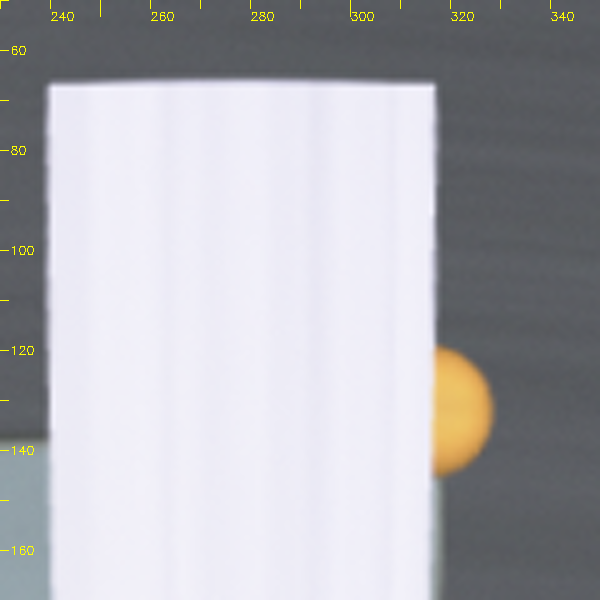

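Emit:
drive_tool --offset '[[0,0,0],[0,0,0],[0,0,0],[0,0,0],[-0.04,0,0],[-0.09,0,0],[-0.14,0,0],[-0.18,0,0],[-0.18,0,0]]' --angular '[[0,0,0],[0,0,0],[0,0,0],[0,0,0],[0,0,0],[0,0,0],[0,0,0],[0,0,0],[0,0,0]]' --fingers -1

```text
time_s: 7.02
tool_pos: [0.5965, 0.1471, 0.2489]
tool_rot: [-86.1, 89.2, 6.4]
force: [-0.2, 0.4, 0.9]
grip_width: 0.087
```

```bash
python3 - <<'E'
from h import *
c=wcam();cv2.imwrite("pics/w5.png",c["pixels"][:,:,::-1])
o=telemetry.get_obs();print(o["tool_pos"].round(4),o["force"].round(1))
c=cam("top");crop(c,140,140,360,300,3,"pics/t5.png")
E
```

```text
[0.5953 0.1469 0.2462] [-0.5 -0.3 -1.2]
```

View pics/w5.png

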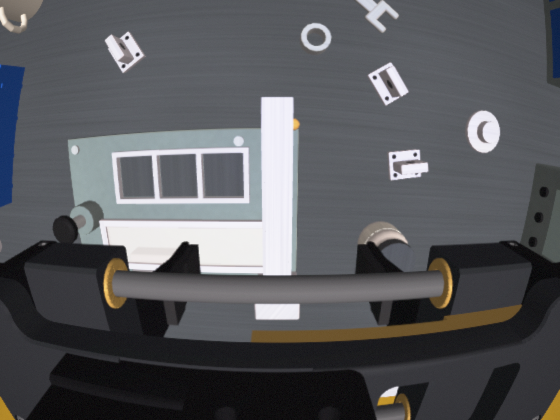

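View pics/t5.png

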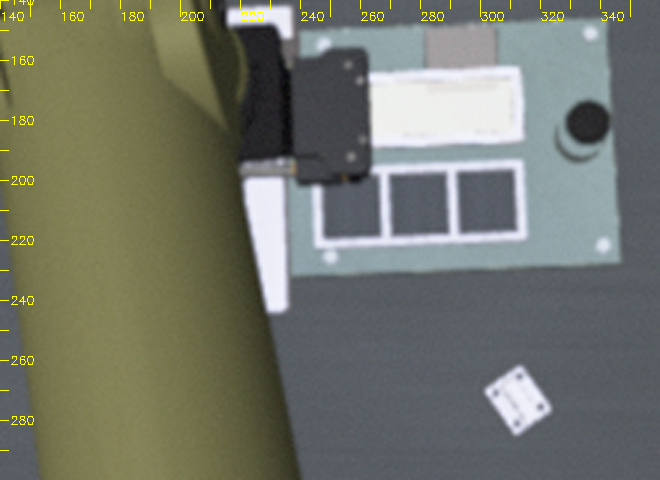

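```bash
python3 - <<'E'
from h import *
o=telemetry.get_obs();print(o["qpos"].round(1),o["tool_pos"])
plan([.5662,.3108,.2],9.8)
plan([.5662,.3108,.2],189.8)
E
```

```text
[-29.6  13.2  15.6  88.6  -3.5  78.4  78.8] [0.59434282 0.14665908 0.2444238 ]
off [0.0441, 0.0213, 0.1653] rv [1.443, 0.0034, 0.0058] deg 82.7 rows 8
off [0.0441, 0.0213, 0.1653] rv [-1.6986, -0.006, 0.0035] deg 97.3 rows 10
```

Emit:
drive_tool --offset '[[0.0,0.0,0.02],[0.005,0.003,0.04],[0.01,0.006,0.06],[0.015,0.01,0.08],[0.02,0.012,0.1],[0.03,0.016,0.13],[0.04,0.02,0.15],[0.044,0.0213,0.165],[0.044,0.0213,0.165],[0.044,0.0213,0.165]]' --angular '[[0.18,0,0],[0.36,0,0],[0.54,0,0.001],[0.72,0,0.002],[0.9,0,0.003],[1.08,0.001,0.004],[1.26,0.002,0.005],[1.443,0.0034,0.0058],[1.443,0.0034,0.0058],[1.443,0.0034,0.0058]]' --fingers -0.15 --squeeze 25

```text
time_s: 8.38
tool_pos: [0.5661, 0.3093, 0.1993]
tool_rot: [-131.5, 89.9, -121.6]
force: [0.3, -0.7, -0.3]
grip_width: 0.0501
```

```bash
python3 - <<'E'
from h import *
c=wcam();cv2.imwrite("pics/w6.png",c["pixels"][:,:,::-1])
o=telemetry.get_obs();print(o["tool_pos"].round(4),o["grip_width"])
plan([.5662,.3108,.027],9.8)
E
```

```text
[0.5664 0.3091 0.1997] 0.05017043743806359
off [0.1727, 0.0018, 0.0002] rv [0.001, -0.0006, 0.001] deg 0.1 rows 3
```

View pics/w6.png

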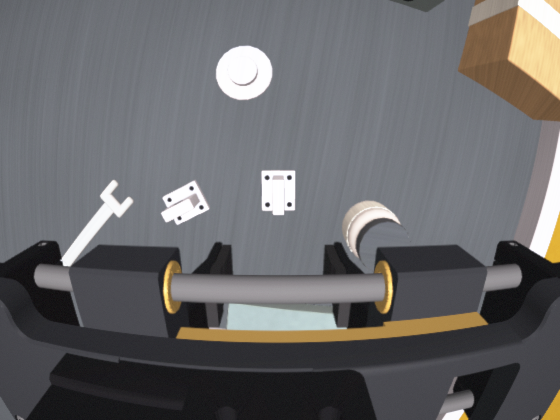

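```bash
python3 - <<'E'
from h import *
c=wcam();crop(c,250,160,310,220,8,"pics/w6a.png")
Cc=[.5662,.3108,np.radians(99.8)]
for l in [(.022,.018,.008),(-.022,.018,.008),(-.022,-.018,.008),(.018,0,.04),(-.018,0,.04)]: print(l,wproj(c,jig(Cc,l)).round(1))
E
```

```text
(0.022, 0.018, 0.008) [261.2 170. ]
(-0.022, 0.018, 0.008) [261.6 209.6]
(-0.022, -0.018, 0.008) [294.2 209.7]
(0.018, 0, 0.04) [277.9 178.8]
(-0.018, 0, 0.04) [277.9 214.1]
```

View pics/w6a.png

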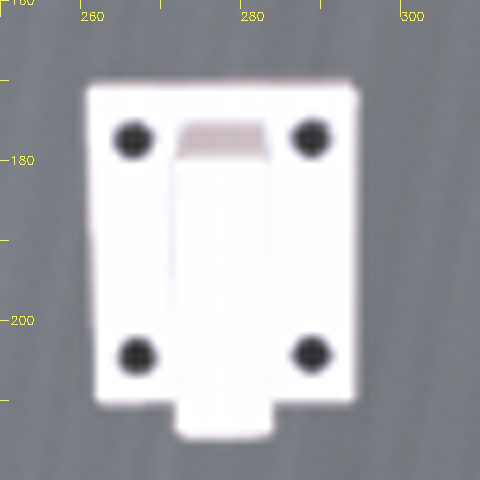

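Emit:
drive_tool --offset '[[0.05,0.0018,0],[0.1,0.0018,0],[0.135,0.0018,0],[0.155,0.0018,0],[0.167,0.0018,0],[0.1727,0.0018,0],[0.1727,0.0018,0],[0.1727,0.0018,0]]' --angular '[[0,0,0],[0,0,0],[0,0,0],[0,0,0],[0,0,0],[0,0,0],[0,0,0],[0,0,0]]'

```text
time_s: 9.48
tool_pos: [0.567, 0.3113, 0.0285]
tool_rot: [8.3, 89.9, 18.1]
force: [0.4, -0.1, -0.1]
grip_width: 0.0502
```

Emit:
drive_tool --offset '[[0,0,0],[0,0,0],[0,0,0],[0,0,0],[0,0,0]]' --angular '[[0,0,0],[0,0,0],[0,0,0],[0,0,0],[0,0,0]]' --fingers 1 --squeeze 30

```text
time_s: 10.1
tool_pos: [0.5669, 0.3112, 0.0284]
tool_rot: [6.4, 89.9, 16.2]
force: [0.3, -0.3, 1.1]
grip_width: 0.0117
```

```bash
python3 - <<'E'
from h import *
o=telemetry.get_obs();print(o["tool_pos"].round(4),o["grip_width"])
plan(jig(J,[0,.056,.15]),92.45)
E
```

```text
[0.5669 0.3112 0.0284] 0.011693159979714051
off [-0.1216, -0.2281, -0.0174] rv [-1.4422, 0.0013, 0.0009] deg 82.6 rows 8
```

Emit:
drive_tool --offset '[[-0.05,0,0],[-0.1,0,0],[-0.122,-0.02,0],[-0.122,-0.055,-0.002],[-0.122,-0.09,-0.005],[-0.122,-0.125,-0.008],[-0.122,-0.16,-0.011],[-0.122,-0.195,-0.014],[-0.122,-0.228,-0.0174],[-0.122,-0.228,-0.0174]]' --angular '[[0,0,0],[0,0,0],[-0.18,0,0],[-0.36,0,0],[-0.54,0,0],[-0.72,0,0],[-0.9,0,0],[-1.08,0,0],[-1.26,0,0],[-1.4422,0.0013,0.0009]]'

```text
time_s: 11.35
tool_pos: [0.5885, 0.0788, 0.1502]
tool_rot: [166.7, 89.9, -100.8]
force: [0.3, 0.9, -0.2]
grip_width: 0.0116
```

```bash
python3 - <<'E'
from h import *
c=wcam();cv2.imwrite("pics/w7.png",c["pixels"][:,:,::-1])
o=telemetry.get_obs();print(o["tool_pos"].round(4),o["grip_width"],o["qpos"].round(1))
plan(jig(J,[0,.056,.15]),92.45)
crop(c,60,80,320,270,3,"pics/w7a.png")
for y in (-.087,.087): print(wproj(c,jig(J,[-.033,y,.03])),wproj(c,jig(J,[.033,y,.03])))
E
```

```text
[0.5884 0.0812 0.1501] 0.011884694460326677 [-23.3  14.7  15.   97.8  -4.   68.1  85.7]
off [0.0001, -0.0002, 0.0023] rv [0.0078, -0.0007, -0.0005] deg 0.4 rows 1
[126.54139714 174.08792101] [134.17573084 241.70658312]
[318.71754662 171.52448036] [316.32002123 243.93489851]
```

View pics/w7a.png

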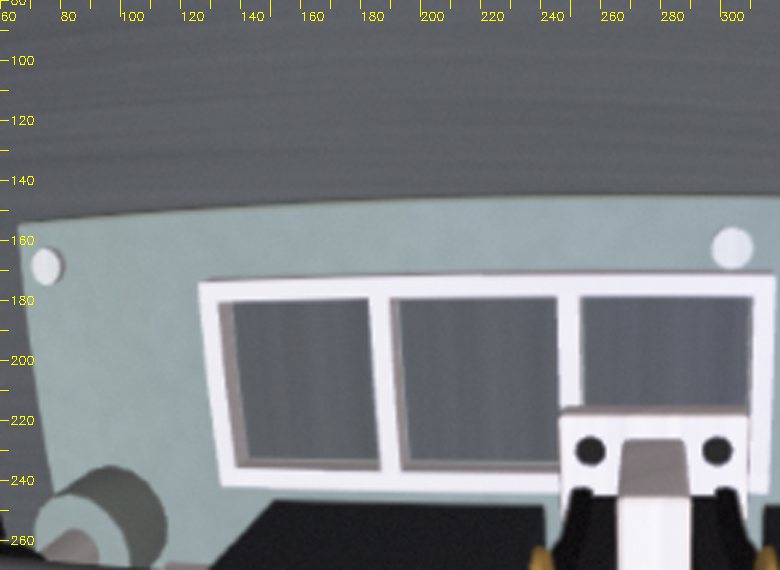

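Emit:
drive_tool --offset '[[0.03,0,0.001],[0.06,0,0.001],[0.075,0,0.001],[0.085,0,0.001],[0.092,0,0.001],[0.098,0,0.001],[0.1005,0,0.001],[0.1005,0,0.001]]' --angular '[[0.005,0,0],[0.005,0,0],[0.005,0,0],[0.005,0,0],[0.005,0,0],[0.005,0,0],[0.005,0,0],[0.005,0,0]]'

```text
time_s: 12.4
tool_pos: [0.5884, 0.0821, 0.0497]
tool_rot: [152.1, 90.0, -115.3]
force: [-1.0, -0.2, -2.0]
grip_width: 0.0121
```

```bash
python3 - <<'E'
from h import *
c=wcam();crop(c,100,60,420,270,2,"pics/w8.png")
o=telemetry.get_obs();print(o["tool_pos"].round(4),o["grip_width"],o["force"].round(1))
plan(jig(J,[0,.056,.0484]),92.45)
E
```

```text
[0.5886 0.0821 0.0499] 0.011699916207407183 [ 0.6  0.6 -1.2]
off [0.0015, -0.0, 0.0014] rv [0.0025, -0.0006, -0.0] deg 0.2 rows 1
```

View pics/w8.png

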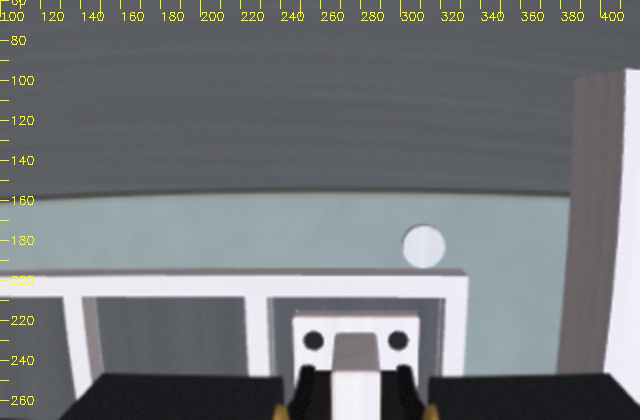

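Bracket sits inside bay 3. Lower 1.5 mm, release with limited opening, rise.

Emit:
drive_tool --offset '[[0.0015,0,0.001],[0.0015,0,0.001]]' --angular '[[0,0,0],[0,0,0]]'

```text
time_s: 12.7
tool_pos: [0.5885, 0.0833, 0.0485]
tool_rot: [-165.3, 90.0, -72.7]
force: [-0.3, -0.7, -1.5]
grip_width: 0.0118
```

Emit:
drive_tool --offset '[[0,0,0],[0,0,0],[-0.01,0,0],[-0.04,0,0],[-0.08,0,0],[-0.12,0,0],[-0.15,0,0],[-0.15,0,0]]' --angular '[[0,0,0],[0,0,0],[0,0,0],[0,0,0],[0,0,0],[0,0,0],[0,0,0],[0,0,0]]' --fingers 0.2

```text
time_s: 13.7
tool_pos: [0.5905, 0.0835, 0.2024]
tool_rot: [-82.4, 89.6, 10.2]
force: [0.4, 0.0, 0.6]
grip_width: 0.0349
```

```bash
python3 - <<'E'
from h import *
c=wcam();cv2.imwrite("pics/w9.png",c["pixels"][:,:,::-1])
o=telemetry.get_obs();print(o["tool_pos"].round(4),o["grip_width"],o["force"].round(1))
for l in [(-.033,.087,.03),(.022,.074,.028),(-.022,.074,.028),(-.022,.038,.028),(-.018,.056,.06)]: print(l,wproj(c,jig(J,l)).round(1))
for y in (34.7,-145.3): plan([.4654,.2795,.2],35.2-90 if y<0 else 125.2)
E
```

```text
[0.5893 0.0834 0.2002] 0.034719168363066114 [-0.4  0.5 -0.4]
(-0.033, 0.087, 0.03) [307.6 160.8]
(0.022, 0.074, 0.028) [293.8 212.6]
(-0.022, 0.074, 0.028) [294.5 171.1]
(-0.022, 0.038, 0.028) [259.2 171. ]
(-0.018, 0.056, 0.06) [276.7 180.5]
off [-0.0001, 0.1149, 0.2015] rv [-0.569, -0.0006, 0.0032] deg 32.6 rows 4
off [-0.0001, 0.1149, 0.2015] rv [2.5726, 0.0042, 0.0008] deg 147.4 rows 14
```

View pics/w9.png

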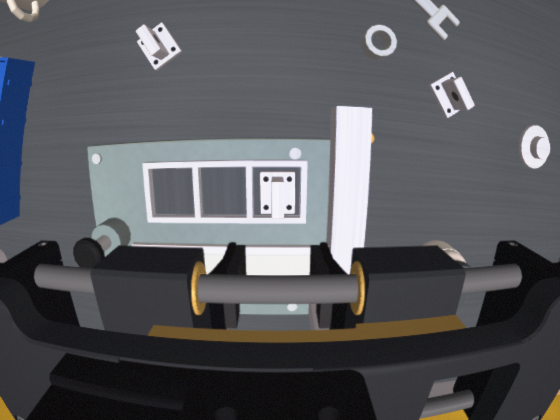

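Emit:
drive_tool --offset '[[0,0.022,0.04],[0,0.045,0.08],[0,0.068,0.12],[0,0.09,0.16],[0,0.108,0.19],[0,0.115,0.2015],[0,0.115,0.2015],[0,0.115,0.2015]]' --angular '[[-0.1,0,0],[-0.2,0,0],[-0.3,0,0],[-0.4,0,0],[-0.5,0,0],[-0.569,0,0.003],[-0.569,0,0.003],[-0.569,0,0.003]]' --fingers -0.15

```text
time_s: 14.75
tool_pos: [0.4658, 0.2782, 0.1995]
tool_rot: [150.7, 89.9, -84.3]
force: [0.8, -0.5, 0.2]
grip_width: 0.0499
```

```bash
python3 - <<'E'
from h import *
c=wcam();cv2.imwrite("pics/w10.png",c["pixels"][:,:,::-1])
crop(c,220,140,340,240,6,"pics/w10a.png")
o=telemetry.get_obs();print(o["tool_pos"].round(4),o["grip_width"])
B=[.4654,.2795,np.radians(35.2)]
for l in [(.022,.018,.008),(-.022,.018,.008),(-.022,-.018,.008),(.022,-.018,.008),(.018,0,.04),(-.018,0,.04)]: print(l,wproj(c,jig(B,l)).round(1))
plan([.4654,.2795,.027],125.2)
E
```

```text
[0.4659 0.2781 0.1996] 0.04967014644668803
(0.022, 0.018, 0.008) [294.6 211.3]
(-0.022, 0.018, 0.008) [295.  171.7]
(-0.022, -0.018, 0.008) [261.5 171.8]
(0.022, -0.018, 0.008) [262.  211.3]
(0.018, 0, 0.04) [278.3 215.9]
(-0.018, 0, 0.04) [278.3 180.5]
off [0.1726, -0.0004, 0.0017] rv [-0.0025, -0.0013, -0.0006] deg 0.2 rows 3
```

View pics/w10a.png

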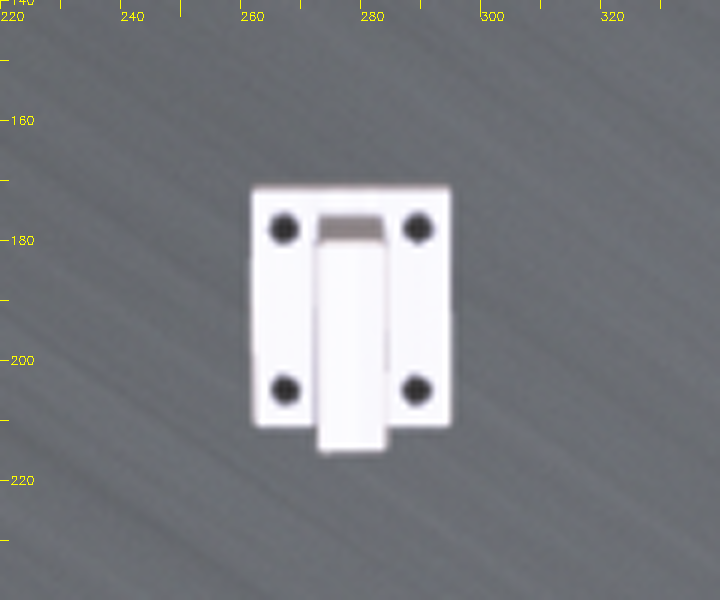

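Matches the prediction within half a pixel.

Emit:
drive_tool --offset '[[0.05,0,0.0015],[0.1,0,0.0015],[0.135,0,0.0015],[0.155,0,0.0015],[0.167,0,0.0015],[0.1726,0,0.0015],[0.1726,0,0.0015],[0.1726,0,0.0015]]' --angular '[[0,0,0],[0,0,0],[0,0,0],[0,0,0],[0,0,0],[0,0,0],[0,0,0],[0,0,0]]'

```text
time_s: 15.8
tool_pos: [0.4658, 0.2795, 0.0279]
tool_rot: [-138.8, 89.9, -13.8]
force: [0.4, 0.5, -0.8]
grip_width: 0.0502
```

Emit:
drive_tool --offset '[[0,0,0],[0,0,0],[0,0,0],[0,0,0],[0,0,0]]' --angular '[[0,0,0],[0,0,0],[0,0,0],[0,0,0],[0,0,0]]' --fingers 1 --squeeze 30

```text
time_s: 16.42
tool_pos: [0.4658, 0.2795, 0.0279]
tool_rot: [-142.2, 89.9, -17.1]
force: [0.3, -0.4, 0.4]
grip_width: 0.0118
```

```bash
python3 - <<'E'
from h import *
o=telemetry.get_obs();print(o["tool_pos"].round(4),o["grip_width"])
plan(jig(J,[0,0,.17]),92.45)
E
```

```text
[0.4658 0.2795 0.0279] 0.011782747893849423
off [-0.1418, 0.0421, -0.2783] rv [0.5689, -0.001, 0.0014] deg 32.6 rows 6
```

Emit:
drive_tool --offset '[[-0.05,0,0],[-0.1,0,0],[-0.142,0.005,-0.03],[-0.142,0.012,-0.08],[-0.142,0.02,-0.13],[-0.142,0.027,-0.18],[-0.142,0.035,-0.23],[-0.142,0.042,-0.278],[-0.142,0.042,-0.278],[-0.142,0.042,-0.278]]' --angular '[[0,0,0],[0,0,0],[0.06,0,0],[0.16,0,0],[0.26,0,0],[0.36,0,0],[0.46,0,0],[0.5689,0,0],[0.5689,0,0],[0.5689,0,0]]'

```text
time_s: 17.68
tool_pos: [0.5904, 0.0284, 0.1697]
tool_rot: [-79.0, 90.0, 13.4]
force: [0.3, 1.5, -1.2]
grip_width: 0.012
```

```bash
python3 - <<'E'
from h import *
c=wcam();crop(c,60,80,340,270,2,"pics/w11.png")
o=telemetry.get_obs();print(o["tool_pos"].round(4),o["grip_width"],o["qpos"].round(1))
plan(jig(J,[0,0,.0475]),92.45)
E
```

```text
[0.5903 0.0293 0.1698] 0.011526572528527172 [-20.5  13.4  17.6  97.1  -4.3  70.1  90.6]
off [0.1223, -0.0005, -0.0019] rv [0.002, 0.0004, 0.0005] deg 0.1 rows 2
```

View pics/w11.png

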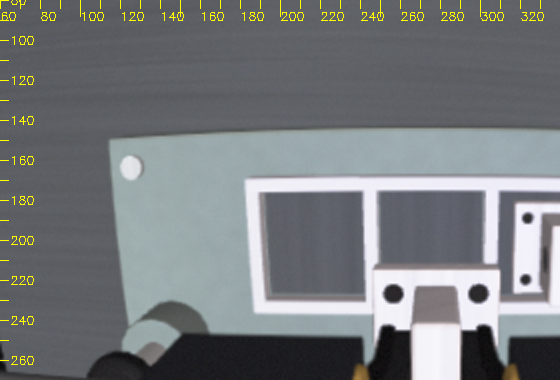

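Emit:
drive_tool --offset '[[0.04,0,-0.0018],[0.075,0,-0.0018],[0.092,0,-0.0018],[0.103,0,-0.0018],[0.111,0,-0.0018],[0.118,0,-0.0018],[0.122,0,-0.0018],[0.122,0,-0.0018]]' --angular '[[0,0,0],[0,0,0],[0,0,0],[0,0,0],[0,0,0],[0,0,0],[0,0,0],[0,0,0]]'

```text
time_s: 18.73
tool_pos: [0.5908, 0.0275, 0.0481]
tool_rot: [-73.0, 89.9, 19.6]
force: [-0.9, -0.1, -0.5]
grip_width: 0.0116
```

```bash
python3 - <<'E'
from h import *
c=wcam();crop(c,100,60,420,270,2,"pics/w12.png")
o=telemetry.get_obs();print(o["tool_pos"].round(4),o["grip_width"],o["force"].round(1))
plan(jig(J,[0,0,.0475]),92.45)
E
```

```text
[0.5907 0.0275 0.0481] 0.011963713939539987 [-0.2 -0.3 -0.8]
off [0.0006, -0.0002, 0.0] rv [0.0019, 0.0004, 0.0012] deg 0.1 rows 1
```

View pics/w12.png

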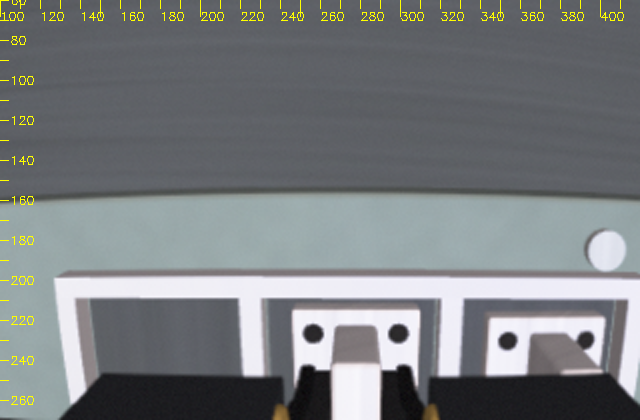

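Centred in bay 2. Release and rise.

Emit:
drive_tool --offset '[[0,0,0],[0,0,0],[-0.01,0,0],[-0.04,0,0],[-0.08,0,0],[-0.12,0,0],[-0.15,0,0],[-0.15,0,0]]' --angular '[[0,0,0],[0,0,0],[0,0,0],[0,0,0],[0,0,0],[0,0,0],[0,0,0],[0,0,0]]' --fingers 0.2

```text
time_s: 19.77
tool_pos: [0.5925, 0.0274, 0.2019]
tool_rot: [-81.6, 89.6, 10.9]
force: [-0.3, -0.2, -1.1]
grip_width: 0.0347
```

```bash
python3 - <<'E'
from h import *
c=wcam();cv2.imwrite("pics/w13.png",c["pixels"][:,:,::-1])
crop(c,140,20,240,100,6,"pics/w13a.png")
plan([.4311,-.0547,.2],35.5+90)
E
```

```text
off [-0.001, 0.1637, -0.0749] rv [-0.5749, -0.0004, 0.0044] deg 32.9 rows 4
```

View pics/w13.png

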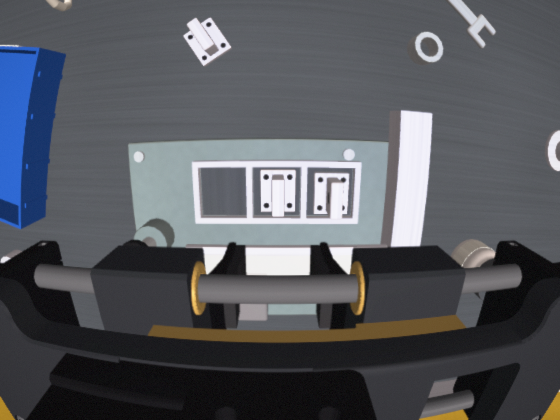

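View pics/w13a.png

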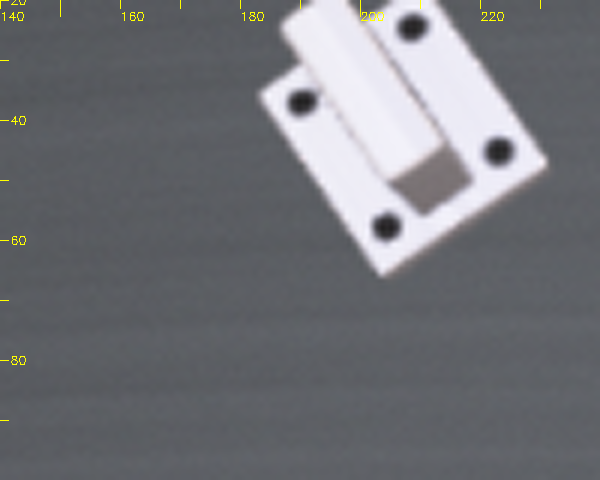

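```bash
python3 - <<'E'
from h import *
c=wcam()
a=cfit(c,(183.3,35.8),(203.7,65.8),(231,47))
E
```

```text
edges mm 43.17116868797696 35.16734438630694
[ 0.4295 -0.0545] -144.52 res [-0.6, -0.3, -0.1, 0.2, 0.7, 0.0]
```

Emit:
drive_tool --offset '[[0,0.03,-0.014],[0,0.06,-0.028],[0,0.09,-0.042],[0,0.12,-0.056],[0,0.145,-0.067],[0,0.1637,-0.0749],[0,0.1637,-0.0749],[0,0.1637,-0.0749]]' --angular '[[-0.1,0,0],[-0.2,0,0],[-0.3,0,0],[-0.4,0,0],[-0.5,0,0],[-0.575,0,0.004],[-0.575,0,0.004],[-0.575,0,0.004]]' --fingers -0.15

```text
time_s: 20.88
tool_pos: [0.4304, -0.0542, 0.1974]
tool_rot: [67.1, 89.8, -167.4]
force: [-0.4, 0.5, -0.2]
grip_width: 0.0502
```

```bash
python3 - <<'E'
from h import *
c=wcam();crop(c,220,140,340,240,6,"pics/w14a.png")
o=telemetry.get_obs();print(o["tool_pos"].round(4),o["grip_width"],o["qpos"].round(1))
B=[.4311,-.0547,np.radians(35.5)]
for l in [(.022,.018,.008),(-.022,.018,.008),(-.022,-.018,.008),(.022,-.018,.008),(.018,0,.04),(-.018,0,.04)]: print(l,wproj(c,jig(B,l)).round(1))
plan([.4311,-.0547,.027],125.5)
E
```

```text
[ 0.4306 -0.0542  0.1975] 0.04974275351165632 [-17.   -8.   19.  115.    2.8  72.7 126.6]
(0.022, 0.018, 0.008) [292.4 212. ]
(-0.022, 0.018, 0.008) [292.8 172.2]
(-0.022, -0.018, 0.008) [259.1 172.3]
(0.022, -0.018, 0.008) [259.6 212. ]
(0.018, 0, 0.04) [275.8 216.6]
(-0.018, 0, 0.04) [275.8 181. ]
off [0.1705, -0.0006, -0.0008] rv [-0.0001, 0.0009, -0.0027] deg 0.2 rows 3
```

View pics/w14a.png

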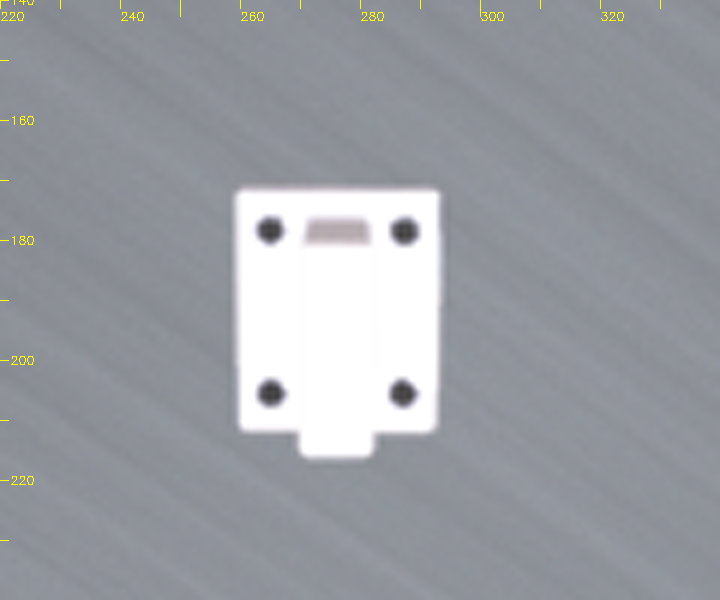

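Emit:
drive_tool --offset '[[0.05,0,-0.0008],[0.1,0,-0.0008],[0.135,0,-0.0008],[0.155,0,-0.0008],[0.165,0,-0.0008],[0.1705,0,-0.0008],[0.1705,0,-0.0008],[0.1705,0,-0.0008]]' --angular '[[0,0,0],[0,0,0],[0,0,0],[0,0,0],[0,0,0],[0,0,0],[0,0,0],[0,0,0]]'

```text
time_s: 21.92
tool_pos: [0.4314, -0.0549, 0.0277]
tool_rot: [83.8, 89.9, -150.7]
force: [0.0, 0.4, -0.0]
grip_width: 0.0499
```

Emit:
drive_tool --offset '[[0,0,0],[0,0,0],[0,0,0],[0,0,0],[0,0,0]]' --angular '[[0,0,0],[0,0,0],[0,0,0],[0,0,0],[0,0,0]]' --fingers 1 --squeeze 30

```text
time_s: 22.55
tool_pos: [0.4314, -0.0549, 0.0277]
tool_rot: [86.5, 89.9, -148.0]
force: [1.0, -0.2, 0.3]
grip_width: 0.0118
```

```bash
python3 - <<'E'
from h import *
o=telemetry.get_obs();print(o["tool_pos"].round(4),o["grip_width"],o["qpos"].round(1))
plan(jig(J,[0,-.056,.17]),92.45)
E
```

```text
[ 0.4314 -0.0549  0.0277] 0.011760280217612488 [-16.3   4.5  20.7 125.5  -2.   50.4 131.2]
off [-0.1425, -0.147, -0.0724] rv [0.5768, -0.0003, -0.0013] deg 33.0 rows 4
```

Emit:
drive_tool --offset '[[-0.05,0,0],[-0.1,-0.01,-0.005],[-0.1425,-0.035,-0.017],[-0.1425,-0.06,-0.03],[-0.1425,-0.09,-0.045],[-0.1425,-0.12,-0.06],[-0.1425,-0.147,-0.0724],[-0.1425,-0.147,-0.0724],[-0.1425,-0.147,-0.0724],[-0.1425,-0.147,-0.0724]]' --angular '[[0,0,0],[0.05,0,0],[0.15,0,0],[0.26,0,0],[0.37,0,0],[0.48,0,0],[0.5768,0,0],[0.5768,0,0],[0.5768,0,0],[0.5768,0,0]]'

```text
time_s: 23.8
tool_pos: [0.5924, -0.0289, 0.17]
tool_rot: [104.4, 89.9, -163.2]
force: [-0.4, -1.0, -0.9]
grip_width: 0.012
```

```bash
python3 - <<'E'
from h import *
c=wcam();crop(c,100,80,400,270,2,"pics/w15.png")
o=telemetry.get_obs();print(o["tool_pos"].round(4),o["grip_width"],o["qpos"].round(1))
plan(jig(J,[0,-.056,.0478]),92.45)
E
```

```text
[ 0.5925 -0.0288  0.1701] 0.011770685192071924 [-18.   14.   21.3  96.8  -5.3  70.3  96.9]
off [0.1223, -0.001, 0.0004] rv [-0.0003, -0.0004, -0.0014] deg 0.1 rows 2
```

View pics/w15.png

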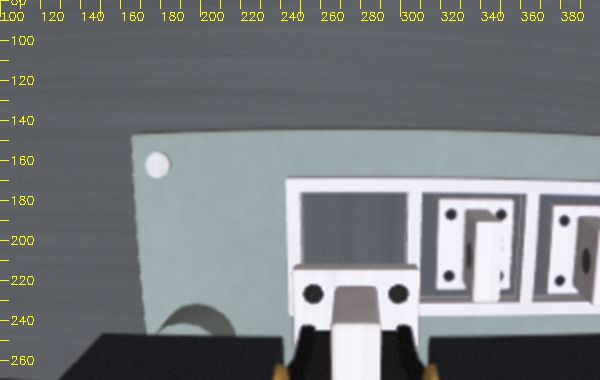

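Emit:
drive_tool --offset '[[0.04,-0.001,0],[0.075,-0.001,0],[0.092,-0.001,0],[0.103,-0.001,0],[0.111,-0.001,0],[0.118,-0.001,0],[0.1223,-0.001,0],[0.1223,-0.001,0]]' --angular '[[0,0,0],[0,0,0],[0,0,0],[0,0,0],[0,0,0],[0,0,0],[0,0,0],[0,0,0]]'

```text
time_s: 24.85
tool_pos: [0.5937, -0.0288, 0.0481]
tool_rot: [116.4, 90.0, -151.2]
force: [-0.7, -0.1, -1.7]
grip_width: 0.0117
```

```bash
python3 - <<'E'
from h import *
c=wcam();crop(c,100,60,420,270,2,"pics/w16.png")
o=telemetry.get_obs();print(o["tool_pos"].round(4),o["grip_width"],o["force"].round(1))
plan(jig(J,[0,-.056,.0475]),92.45)
E
```

```text
[ 0.5936 -0.0289  0.0482] 0.011853645763697095 [-0.3  0.8 -2.1]
off [0.0007, 0.0003, 0.0004] rv [-0.0003, -0.0004, -0.0009] deg 0.1 rows 1
```

View pics/w16.png

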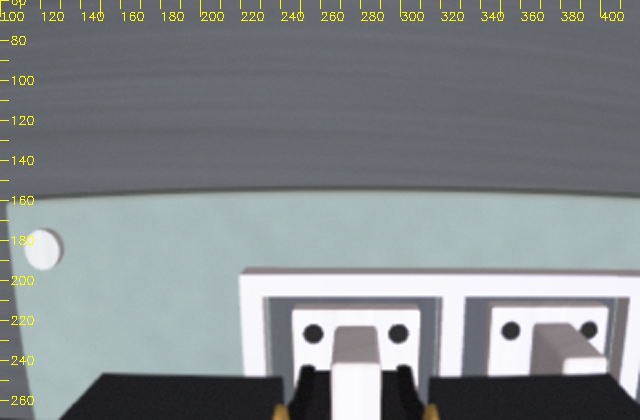

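Centred in bay 1; release and rise.

Emit:
drive_tool --offset '[[0,0,0],[0,0,0],[-0.01,0,0],[-0.04,0,0],[-0.08,0,0],[-0.12,0,0],[-0.16,0,0],[-0.19,0,0],[-0.19,0,0]]' --angular '[[0,0,0],[0,0,0],[0,0,0],[0,0,0],[0,0,0],[0,0,0],[0,0,0],[0,0,0],[0,0,0]]' --fingers 0.2

```text
time_s: 26.02
tool_pos: [0.5955, -0.029, 0.2419]
tool_rot: [-91.1, 89.7, 1.3]
force: [0.2, 1.0, -0.6]
grip_width: 0.0351
```

```bash
python3 - <<'E'
from h import *
c=wcam();crop(c,150,100,470,280,2,"pics/w17.png")
plan(jig(J,[-.06,.119,.18]),92.45)
E
```

```text
off [0.0596, 0.0613, 0.1755] rv [-0.0004, -0.0002, 0.0021] deg 0.1 rows 4
```

View pics/w17.png

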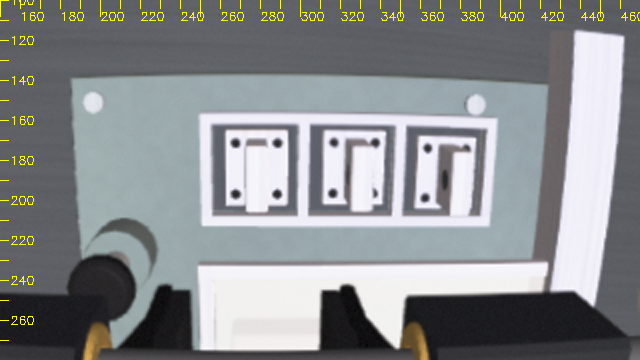

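Emit:
drive_tool --offset '[[0,0.015,0.045],[0,0.03,0.09],[0,0.045,0.13],[0.02,0.056,0.16],[0.0596,0.0613,0.1755],[0.0596,0.0613,0.1755],[0.0596,0.0613,0.1755]]' --angular '[[0,0,0],[0,0,0],[0,0,0],[0,0,0],[0,0,0.002],[0,0,0.002],[0,0,0.002]]' --fingers -1

```text
time_s: 26.95
tool_pos: [0.5265, 0.1427, 0.1806]
tool_rot: [-148.1, 89.9, -55.8]
force: [0.1, 0.5, 0.2]
grip_width: 0.0865
```

```bash
python3 - <<'E'
from h import *
plan(jig(J,[-.06,.119,.064]),92.45); print(telemetry.get_obs()["grip_width"])
E
```

```text
off [0.1166, 0.0006, 0.0013] rv [-0.0017, -0.0008, 0.0005] deg 0.1 rows 2
0.08654730292811279
```

Emit:
drive_tool --offset '[[0.03,0.0006,0.001],[0.06,0.0006,0.001],[0.08,0.0006,0.001],[0.1,0.0006,0.001],[0.11,0.0006,0.001],[0.1166,0.0006,0.001],[0.1166,0.0006,0.001],[0.1166,0.0006,0.001]]' --angular '[[0,0,0],[0,0,0],[0,0,0],[0,0,0],[0,0,0],[0,0,0],[0,0,0],[0,0,0]]'

```text
time_s: 27.95
tool_pos: [0.5265, 0.1437, 0.0647]
tool_rot: [-104.3, 89.9, -12.0]
force: [-0.1, -0.1, -0.2]
grip_width: 0.0871
```

Emit:
drive_tool --offset '[[0,0,0],[0,0,0],[0,0,0],[0,0,0],[0,0,0],[0,0,0],[0,0,0],[0,0,0]]' --angular '[[0,0,0],[0,0,0],[0,0,0],[0,0,0],[0,0,0],[0,0,0],[0,0,0],[0,0,0]]' --fingers 1 --squeeze 20

```text
time_s: 28.95
tool_pos: [0.5264, 0.1435, 0.0647]
tool_rot: [-114.5, 89.9, -22.1]
force: [-0.2, 0.1, -0.2]
grip_width: 0.03
```

Emit:
drive_tool --offset '[[0,0.008,0],[0,0.016,0],[0,0.024,0],[0,0.032,0],[0,0.04,0],[0,0.048,0],[0,0.056,0],[0,0.063,0],[0,0.068,0],[0,0.07,0]]' --angular '[[0,0,0],[0,0,0],[0,0,0],[0,0,0],[0,0,0],[0,0,0],[0,0,0],[0,0,0],[0,0,0],[0,0,0]]'

```text
time_s: 30.2
tool_pos: [0.4565, 0.1405, 0.0648]
tool_rot: [-107.0, 89.9, -14.7]
force: [1.2, 0.3, 0.9]
grip_width: 0.03
```

```bash
python3 - <<'E'
from h import *
o=telemetry.get_obs();print(o["tool_pos"].round(4),o["grip_width"],o["force"].round(1)); print(jig([0,0,-J[2]],np.r_[o["tool_pos"][:2]-np.array(J[:2]),0]))
c=wcam();cv2.imwrite("pics/w18.png",c["pixels"][:,:,::-1])
c=cam("scene");crop(c,200,180,380,300,4,"pics/s18.png")
E
```

```text
[0.4565 0.1405 0.0648] 0.03004184286872197 [1.2 0.3 0.9]
[-0.12942867  0.11863756  0.        ]
```

View pics/s18.png

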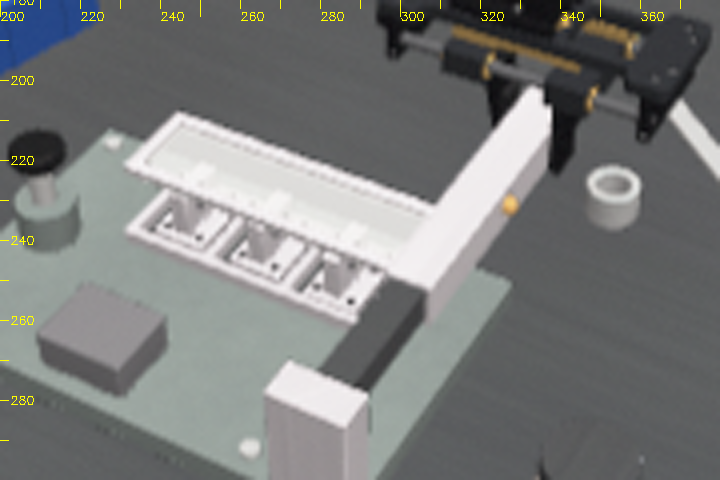

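View pics/w18.png

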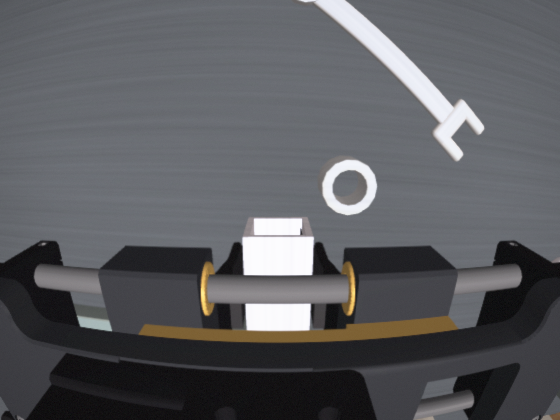

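Emit:
drive_tool --offset '[[0,0.002,0],[0,0.002,0],[0,-0.003,0],[0,-0.003,0]]' --angular '[[0,0,0],[0,0,0],[0,0,0],[0,0,0]]'

```text
time_s: 30.8
tool_pos: [0.4587, 0.1406, 0.0648]
tool_rot: [150.8, 89.9, -116.8]
force: [-2.9, -0.4, 4.7]
grip_width: 0.0297
```

Emit:
drive_tool --offset '[[0,0,0],[0,0,0],[0,0,0],[0,0,0],[-0.04,0,0],[-0.09,0,0],[-0.13,0,0],[-0.13,0,0]]' --angular '[[0,0,0],[0,0,0],[0,0,0],[0,0,0],[0,0,0],[0,0,0],[0,0,0],[0,0,0]]' --fingers -1

```text
time_s: 31.8
tool_pos: [0.461, 0.1416, 0.1984]
tool_rot: [-73.9, 89.6, 18.4]
force: [-0.3, 0.3, 0.1]
grip_width: 0.0865
```

```bash
python3 - <<'E'
from h import *
c=wcam();cv2.imwrite("pics/w19.png",c["pixels"][:,:,::-1])
o=telemetry.get_obs();print(o["tool_pos"].round(4),o["qpos"].round(1))
plan(jig(J,[.05,-.135,.2]),92.45)
c=cam("scene");crop(c,200,180,380,300,4,"pics/s19.png")
E
```

```text
[0.4597 0.1411 0.1962] [-32.9  -1.5  12.5 109.6   0.4  71.7  71.8]
off [-0.0035, -0.1767, -0.2537] rv [-0.0018, 0.0003, 0.0024] deg 0.2 rows 5
```

View pics/w19.png

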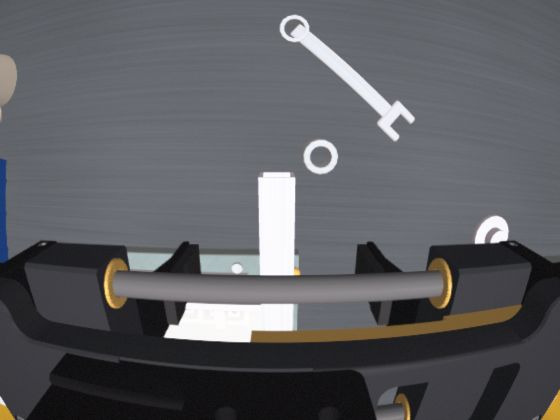

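View pics/s19.png

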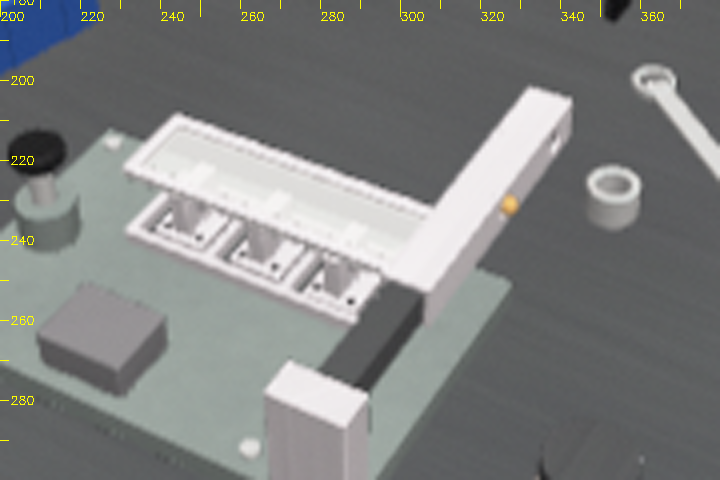

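Emit:
drive_tool --offset '[[-0.004,-0.03,-0.043],[-0.004,-0.06,-0.086],[-0.004,-0.09,-0.129],[-0.004,-0.12,-0.172],[-0.004,-0.15,-0.215],[-0.004,-0.168,-0.241],[-0.0035,-0.1767,-0.2537],[-0.0035,-0.1767,-0.2537],[-0.0035,-0.1767,-0.2537]]' --angular '[[0,0,0],[0,0,0],[0,0,0],[0,0,0],[0,0,0],[0,0,0],[0,0,0.0024],[0,0,0.0024],[0,0,0.0024]]' --fingers 1

```text
time_s: 33.02
tool_pos: [0.6451, -0.1036, 0.1979]
tool_rot: [81.6, 89.8, 174.0]
force: [-0.4, 0.6, -0.4]
grip_width: 0.0051
```

```bash
python3 - <<'E'
from h import *
c=wcam();cv2.imwrite("pics/w20.png",c["pixels"][:,:,::-1])
o=telemetry.get_obs();print(o["tool_pos"].round(4),o["qpos"].round(1),o["grip_width"])
plan(jig(J,[.05,-.135,.105]),92.45)
print(wproj(c,jig(J,[.05,-.135,.095])))
E
```

```text
[ 0.6452 -0.1035  0.1982] [-13.2  20.8  25.8  85.9  -9.2  75.6 105.9] 0.003241022110954755
off [0.0932, -0.0017, -0.0018] rv [0.0004, 0.0005, -0.0033] deg 0.2 rows 2
[274.57873377 216.08359895]
```

View pics/w20.png

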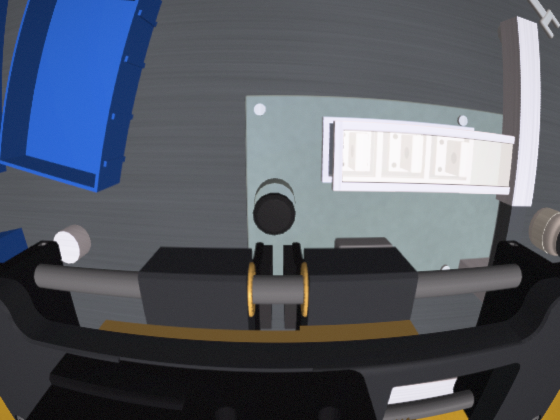

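Emit:
drive_tool --offset '[[0.03,-0.001,-0.0018],[0.06,-0.001,-0.0018],[0.08,-0.001,-0.0018],[0.09,-0.001,-0.0018],[0.096,-0.001,-0.0018],[0.102,-0.001,-0.0018],[0.108,-0.001,-0.0018],[0.114,-0.001,-0.0018],[0.118,-0.001,-0.0018],[0.12,-0.001,-0.0018]]' --angular '[[0,0,0],[0,0,0],[0,0,0],[0,0,0],[0,0,0],[0,0,0],[0,0,0],[0,0,0],[0,0,0],[0,0,0]]'

```text
time_s: 34.33
tool_pos: [0.6463, -0.105, 0.0803]
tool_rot: [55.2, 89.9, 147.7]
force: [-5.5, 1.6, 10.5]
grip_width: 0.0001
```

```bash
python3 - <<'E'
from h import *
o=telemetry.get_obs();print(o["tool_pos"].round(4),o["force"].round(1),o["grip_width"])
E
```

```text
[ 0.6463 -0.105   0.0803] [-5.5  1.6 10.5] 0.00010073060431152014
```

Emit:
drive_tool --offset '[[0.002,0,0],[0.004,0,0],[0.004,0,0],[0.004,0,0]]' --angular '[[0,0,0],[0,0,0],[0,0,0],[0,0,0]]'

```text
time_s: 34.83
tool_pos: [0.6463, -0.105, 0.0787]
tool_rot: [36.2, 89.8, 128.6]
force: [-5.3, 1.4, 11.3]
grip_width: 0.0004
```

Emit:
drive_tool --offset '[[0.003,0,0],[0.005,0,0],[0.005,0,0],[0.005,0,0]]' --angular '[[0,0,0],[0,0,0],[0,0,0],[0,0,0]]'

```text
time_s: 35.33
tool_pos: [0.6464, -0.105, 0.0783]
tool_rot: [12.0, 89.8, 104.5]
force: [-11.2, 2.5, 21.6]
grip_width: 0.0003
```

```bash
python3 - <<'E'
from h import *
o=telemetry.get_obs();print(o["tool_pos"].round(4),o["force"].round(1),o["grip_width"])
c=cam("scene");crop(c,170,170,350,290,4,"pics/s21.png")
E
```

```text
[ 0.6464 -0.105   0.0783] [-11.2   2.5  21.6] 0.0003247061152154253
```

View pics/s21.png

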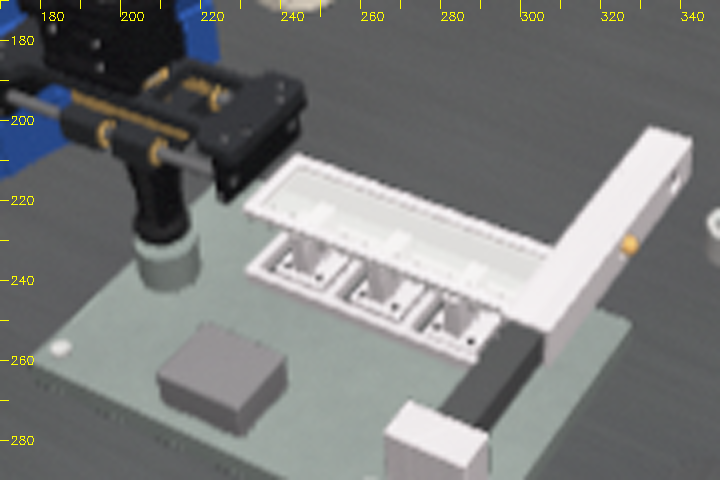

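Emit:
drive_tool --offset '[[-0.02,0,0],[-0.05,0,0],[-0.09,0,0],[-0.125,0,0],[-0.125,0,0],[-0.125,0,0]]' --angular '[[0,0,0],[0,0,0],[0,0,0],[0,0,0],[0,0,0],[0,0,0]]'

```text
time_s: 36.12
tool_pos: [0.6465, -0.1055, 0.2029]
tool_rot: [11.1, 89.8, 103.6]
force: [-0.6, 0.4, -0.4]
grip_width: 0.0005
```

```bash
python3 - <<'E'
from h import *
c=wcam();crop(c,220,80,540,280,2,"pics/w22.png")
o=telemetry.get_obs();print(o["tool_pos"].round(4),o["force"].round(1),o["grip_width"])
plan(jig(J,[-.06,.1187,.19]),92.45)
E
```

```text
[ 0.6461 -0.1053  0.2022] [ 0.2  0.3 -0.3] 0.000924507365431277
off [0.0135, 0.1094, 0.2538] rv [0.0002, 0.0041, -0.0022] deg 0.3 rows 5
```

View pics/w22.png

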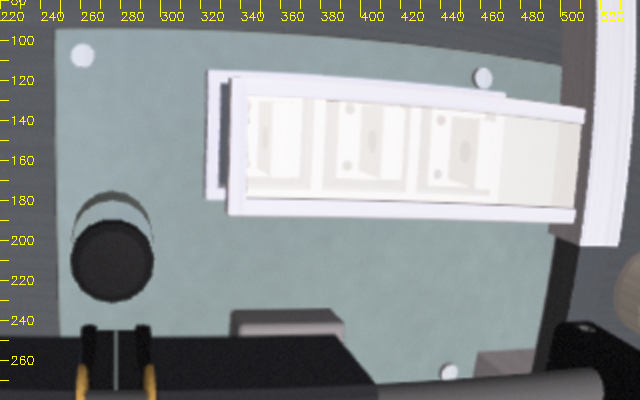

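Plunger back up, brackets still in their bays. Go reopen the guard.

Emit:
drive_tool --offset '[[0,0.02,0.045],[0,0.04,0.09],[0,0.06,0.135],[0,0.08,0.18],[0,0.098,0.225],[0.0135,0.1094,0.2538],[0.0135,0.1094,0.2538],[0.0135,0.1094,0.2538],[0.0135,0.1094,0.2538]]' --angular '[[0,0,0],[0,0,0],[0,0,0],[0,0,0],[0,0,0],[0,0.004,-0.002],[0,0.004,-0.002],[0,0.004,-0.002],[0,0.004,-0.002]]' --fingers -1

```text
time_s: 37.3
tool_pos: [0.5265, 0.1419, 0.19]
tool_rot: [179.2, 90.0, -88.5]
force: [0.9, 0.6, -0.2]
grip_width: 0.0813
```

```bash
python3 - <<'E'
from h import *
plan(jig(J,[-.0595,.1187,.064]),92.45); print(telemetry.get_obs()["grip_width"])
E
```

```text
off [0.126, 0.0001, 0.0017] rv [-0.0026, -0.0004, -0.0] deg 0.1 rows 3
0.08131896369223911
```

Emit:
drive_tool --offset '[[0.03,0,0.0014],[0.06,0,0.0014],[0.09,0,0.0014],[0.11,0,0.0014],[0.12,0,0.0014],[0.126,0,0.0014],[0.126,0,0.0014],[0.126,0,0.0014]]' --angular '[[0,0,0],[0,0,0],[0,0,0],[0,0,0],[0,0,0],[0,0,0],[0,0,0],[0,0,0]]'

```text
time_s: 38.3
tool_pos: [0.5271, 0.1434, 0.0648]
tool_rot: [-88.4, 89.9, 3.9]
force: [-0.8, -0.2, 0.1]
grip_width: 0.0871
```

Emit:
drive_tool --offset '[[0,0,0],[0,0,0],[0,0,0],[0,0,0],[0,0,0],[0,0,0],[0,0,0],[0,0,0]]' --angular '[[0,0,0],[0,0,0],[0,0,0],[0,0,0],[0,0,0],[0,0,0],[0,0,0],[0,0,0]]' --fingers 1 --squeeze 20

```text
time_s: 39.3
tool_pos: [0.527, 0.1435, 0.0647]
tool_rot: [-86.7, 89.9, 5.7]
force: [0.0, 1.9, 0.2]
grip_width: 0.0299
```

Emit:
drive_tool --offset '[[0,-0.008,0],[0,-0.016,0],[0,-0.024,0],[0,-0.032,0],[0,-0.04,0],[0,-0.048,0],[0,-0.056,0],[0,-0.063,0],[0,-0.067,0],[0,-0.069,0]]' --angular '[[0,0,0],[0,0,0],[0,0,0],[0,0,0],[0,0,0],[0,0,0],[0,0,0],[0,0,0],[0,0,0],[0,0,0]]'

```text
time_s: 40.55
tool_pos: [0.5962, 0.1463, 0.0646]
tool_rot: [-87.5, 89.9, 4.8]
force: [-1.2, 0.6, -0.1]
grip_width: 0.0297
```

```bash
python3 - <<'E'
from h import *
o=telemetry.get_obs();print(o["tool_pos"].round(4),o["grip_width"],o["force"].round(1)); print(jig([0,0,-J[2]],np.r_[o["tool_pos"][:2]-np.array(J[:2]),0]))
c=wcam();crop(c,0,50,380,280,2,"pics/w23.png")
E
```

```text
[0.5962 0.1463 0.0646] 0.029744081672165947 [-1.2  0.6 -0.1]
[0.01037459 0.11850847 0.        ]
```

View pics/w23.png

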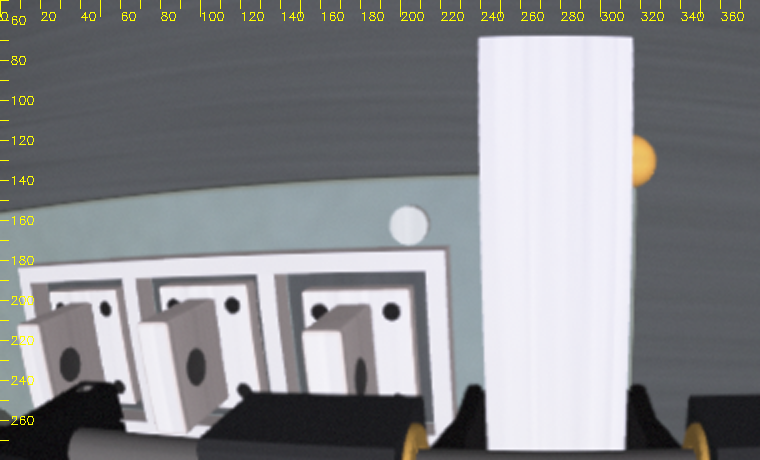

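Button out at the open hole. Tug to confirm, then release and rise.

Emit:
drive_tool --offset '[[0,0.002,0],[0,0.003,0],[0,0.003,0],[0,0,0]]' --angular '[[0,0,0],[0,0,0],[0,0,0],[0,0,0]]'

```text
time_s: 41.1
tool_pos: [0.5957, 0.1463, 0.0646]
tool_rot: [-59.2, 90.0, 33.1]
force: [-2.4, 0.7, 1.0]
grip_width: 0.0297
```

Emit:
drive_tool --offset '[[0,0,0],[0,0,0],[0,0,0],[0,0,0],[-0.04,0,0],[-0.09,0,0],[-0.13,0,0],[-0.13,0,0]]' --angular '[[0,0,0],[0,0,0],[0,0,0],[0,0,0],[0,0,0],[0,0,0],[0,0,0],[0,0,0]]' --fingers -1

```text
time_s: 42.1
tool_pos: [0.5981, 0.1467, 0.1989]
tool_rot: [-73.1, 89.5, 19.2]
force: [0.8, -0.4, -0.1]
grip_width: 0.0866
```

```bash
python3 - <<'E'
from h import *
o=telemetry.get_obs();print(o["tool_pos"].round(4),o["grip_width"],o["force"].round(1))
c=wcam();cv2.imwrite("pics/w24.png",c["pixels"][:,:,::-1])
c=cam("scene");crop(c,170,170,350,310,4,"pics/s24.png")
plan(jig(J,[0,.056,.19]),92.45)
E
```

```text
[0.5981 0.1467 0.1989] 0.08663898374270802 [ 0.8 -0.4 -0.1]
off [0.0046, 0.0096, -0.0625] rv [-0.0024, 0.0002, 0.0003] deg 0.1 rows 2
```

View pics/w24.png

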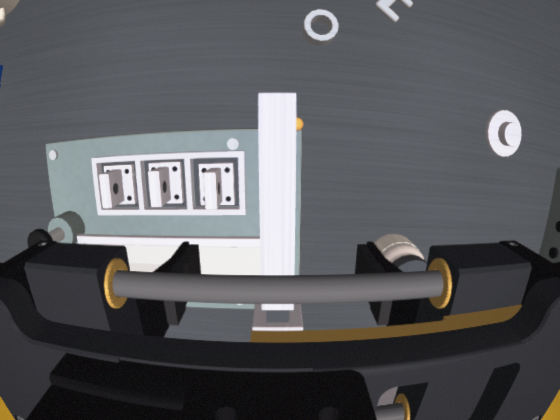

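View pics/s24.png

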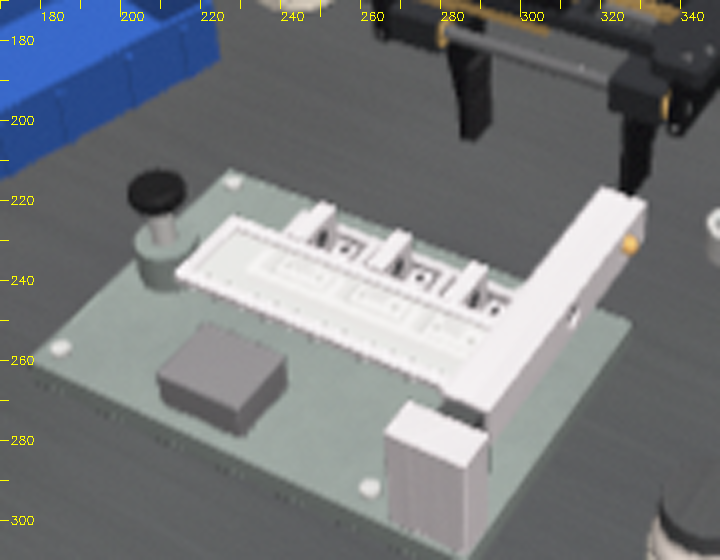

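Emit:
drive_tool --offset '[[0.0046,0.003,-0.03],[0.0046,0.007,-0.055],[0.0046,0.0096,-0.0625],[0.0046,0.0096,-0.0625],[0.0046,0.0096,-0.0625]]' --angular '[[0,0,0],[0,0,0],[0,0,0],[0,0,0],[0,0,0]]' --fingers 0.15

```text
time_s: 42.82
tool_pos: [0.5884, 0.0851, 0.1896]
tool_rot: [11.4, 89.9, 103.8]
force: [-0.5, 0.6, 0.4]
grip_width: 0.0449
```

```bash
python3 - <<'E'
from h import *
o=telemetry.get_obs();print(o["tool_pos"].round(4),o["grip_width"])
c=wcam();crop(c,130,140,330,250,4,"pics/w25.png")
for yb in (.056,0,-.056):
  for l in [(-.022,-.018,.028),(-.022,.018,.028),(.018,0,.06),(-.018,0,.06)]: print(l,wproj(c,jig(J,(l[0],l[1]+yb,l[2]))).round(1))
plan(jig(J,[0,.056,.0484]),92.45)
E
```

```text
[0.5884 0.0851 0.1896] 0.04491449817204103
(-0.022, -0.018, 0.028) [256.7 176.1]
(-0.022, 0.018, 0.028) [293.4 176.1]
(0.018, 0, 0.06) [274.9 224.9]
(-0.018, 0, 0.06) [274.8 186.3]
(-0.022, -0.018, 0.028) [201.1 176.7]
(-0.022, 0.018, 0.028) [236.6 176.3]
(0.018, 0, 0.06) [214.6 224.7]
(-0.018, 0, 0.06) [212.6 186.6]
(-0.022, -0.018, 0.028) [149.7 177.9]
(-0.022, 0.018, 0.028) [182.2 177.1]
(0.018, 0, 0.06) [158.3 224.3]
(-0.018, 0, 0.06) [154.9 187.5]
off [0.1413, -0.0, -0.0017] rv [-0.0003, 0.0007, -0.0] deg 0.0 rows 3
```

View pics/w25.png

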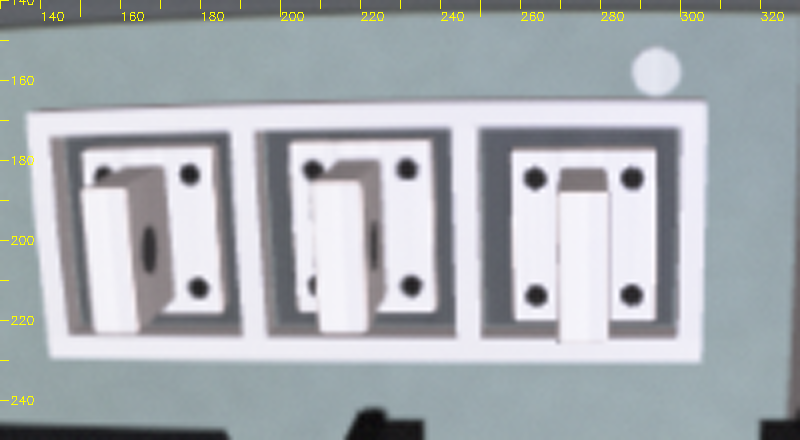

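Emit:
drive_tool --offset '[[0.04,-0.001,0],[0.08,-0.001,0],[0.11,-0.001,0],[0.125,-0.001,0],[0.135,-0.001,0],[0.1405,-0.001,0],[0.1405,-0.001,0]]' --angular '[[0,0,0],[0,0,0],[0,0,0],[0,0,0],[0,0,0],[0,0,0],[0,0,0]]'

```text
time_s: 43.75
tool_pos: [0.5898, 0.0853, 0.0496]
tool_rot: [-39.3, 89.9, 53.1]
force: [-0.3, -0.2, 0.7]
grip_width: 0.0369
```

Emit:
drive_tool --offset '[[0,0,0],[0,0,0],[0,0,0],[0,0,0],[0,0,0]]' --angular '[[0,0,0],[0,0,0],[0,0,0],[0,0,0],[0,0,0]]' --fingers 1 --squeeze 30

```text
time_s: 44.38
tool_pos: [0.59, 0.0851, 0.05]
tool_rot: [-54.9, 89.9, 37.5]
force: [-0.4, 0.4, 2.9]
grip_width: 0.0117
```

Emit:
drive_tool --offset '[[-0.03,0,0],[-0.08,0,0],[-0.12,0,0],[-0.13,0,0],[-0.13,0,0]]' --angular '[[0,0,0],[0,0,0],[0,0,0],[0,0,0],[0,0,0]]'

```text
time_s: 45.0
tool_pos: [0.5896, 0.0852, 0.1794]
tool_rot: [-37.2, 89.9, 55.2]
force: [-0.1, 0.1, -1.8]
grip_width: 0.0119
```

```bash
cat >> h.py <<'E'
BIN=[.517,-.345,np.radians(-12.4)]
E
python3 - <<'E'
from h import *
o=telemetry.get_obs();print(o["tool_pos"].round(4),o["grip_width"])
for l in [(-.06,0),(0,0),(.06,0)]: p=jig(BIN,[*l,.17]);print(p.round(4),np.hypot(*p[:2]));plan(p,77.6)
E
```

```text
[0.5896 0.0852 0.1794] 0.011862815521694423
[ 0.4584 -0.3321  0.17  ] 0.5660664354185221
off [0.0089, 0.1488, -0.4113] rv [0.2589, 0.001, 0.0006] deg 14.8 rows 8
[ 0.517 -0.345  0.17 ] 0.6215416317512448
off [0.0089, 0.0908, -0.4267] rv [0.2589, 0.001, 0.0006] deg 14.8 rows 7
[ 0.5756 -0.3579  0.17  ] 0.677788160631748
off [0.0089, 0.0328, -0.4421] rv [0.2589, 0.001, 0.0006] deg 14.8 rows 8
```

Emit:
drive_tool --offset '[[0,0.004,-0.055],[0,0.008,-0.11],[0,0.012,-0.165],[0,0.016,-0.22],[0,0.02,-0.275],[0,0.024,-0.33],[0,0.028,-0.38],[0.0089,0.0328,-0.425],[0.0089,0.0328,-0.4421],[0.0089,0.0328,-0.4421]]' --angular '[[0.03,0,0],[0.06,0,0],[0.1,0,0],[0.13,0,0],[0.16,0,0],[0.2,0,0],[0.23,0,0],[0.2589,0,0],[0.2589,0,0],[0.2589,0,0]]'

```text
time_s: 46.25
tool_pos: [0.5745, -0.3584, 0.1679]
tool_rot: [62.4, 89.8, 139.8]
force: [0.4, -0.3, -0.7]
grip_width: 0.0114
```

```bash
python3 - <<'E'
from h import *
o=telemetry.get_obs();print(o["tool_pos"].round(4),o["grip_width"],o["qpos"].round(1))
c=wcam();cv2.imwrite("pics/w26.png",c["pixels"][:,:,::-1])
for l in [(-.11,-.08),(-.11,.08),(.11,.08),(.11,-.08)]: print(l,wproj(c,jig(BIN,[*l,.055])).round(1))
plan(jig(BIN,[.06,0,.036]),77.6)
E
```

```text
[ 0.5745 -0.3584  0.1679] 0.01142839098694088 [  4.9  26.2  33.7  84.4 -14.8  74.  117.6]
(-0.11, -0.08) [182.4  17.9]
(-0.11, 0.08) [372.2  17.6]
(0.11, 0.08) [364.2 264.3]
(0.11, -0.08) [191.1 264.6]
off [0.1325, -0.0005, -0.0016] rv [0.0005, 0.0027, -0.0017] deg 0.2 rows 3
```

View pics/w26.png

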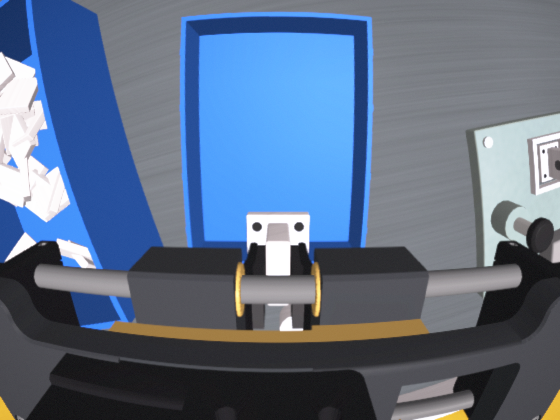

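Emit:
drive_tool --offset '[[0.04,-0.0005,-0.0015],[0.08,-0.0005,-0.0015],[0.105,-0.0005,-0.0015],[0.12,-0.0005,-0.0015],[0.128,-0.0005,-0.0015],[0.1335,-0.0005,-0.0015],[0.1335,-0.0005,-0.0015]]' --angular '[[0,0,0],[0,0,0],[0,0,0],[0,0,0],[0,0,0],[0,0,0],[0,0,0]]'

```text
time_s: 47.18
tool_pos: [0.5758, -0.3578, 0.0354]
tool_rot: [24.4, 89.8, 102.0]
force: [-0.1, -1.1, -0.8]
grip_width: 0.0119
```

Emit:
drive_tool --offset '[[0,0,0],[0,0,0],[-0.01,0,0],[-0.05,0,0],[-0.1,0,0],[-0.14,0,0],[-0.14,0,0]]' --angular '[[0,0,0],[0,0,0],[0,0,0],[0,0,0],[0,0,0],[0,0,0],[0,0,0]]' --fingers 0.15

```text
time_s: 48.05
tool_pos: [0.5779, -0.3601, 0.181]
tool_rot: [-87.0, 89.6, -9.4]
force: [0.1, 0.2, -0.8]
grip_width: 0.037
```

```bash
python3 - <<'E'
from h import *
o=telemetry.get_obs();print(o["tool_pos"].round(4),o["grip_width"],o["qpos"].round(1))
c=wcam();cv2.imwrite("pics/w27.png",c["pixels"][:,:,::-1])
plan(jig(J,[0,0,.19]),92.45)
plan(jig(J,[0,-.056,.19]),92.45)
E
```

```text
[ 0.5779 -0.3601  0.181 ] 0.0370076854537307 [  4.9  25.8  34.   83.5 -14.8  74.8 117.6]
off [-0.0114, 0.0691, 0.3807] rv [-0.2589, 0.0013, 0.0034] deg 14.8 rows 7
off [-0.0114, 0.0547, 0.3265] rv [-0.2589, 0.0013, 0.0034] deg 14.8 rows 6
```

View pics/w27.png

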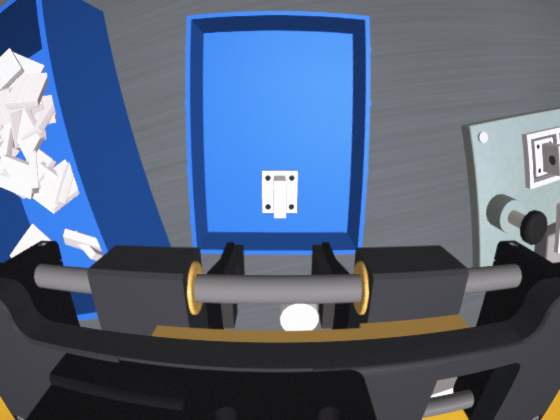

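First bracket in bin. Now bay 2.

Emit:
drive_tool --offset '[[-0.0114,0.01,0.055],[-0.0114,0.02,0.11],[-0.0114,0.03,0.165],[-0.0114,0.04,0.22],[-0.0114,0.05,0.275],[-0.0114,0.06,0.33],[-0.0114,0.067,0.37],[-0.0114,0.0691,0.3807],[-0.0114,0.0691,0.3807],[-0.0114,0.0691,0.3807]]' --angular '[[-0.04,0,0],[-0.08,0,0],[-0.12,0,0],[-0.16,0,0],[-0.2,0,0],[-0.23,0,0],[-0.25,0,0.002],[-0.2589,0.0013,0.0034],[-0.2589,0.0013,0.0034],[-0.2589,0.0013,0.0034]]'

```text
time_s: 49.35
tool_pos: [0.5907, 0.025, 0.1898]
tool_rot: [156.6, 89.9, -111.1]
force: [-0.9, 0.5, 0.2]
grip_width: 0.0372
```

```bash
python3 - <<'E'
from h import *
o=telemetry.get_obs();print(o["tool_pos"].round(4),o["grip_width"])
c=wcam();crop(c,180,140,380,250,4,"pics/w28.png")
for yb in (0,-.056):
  for l in [(-.022,-.018,.028),(-.022,.018,.028),(.018,0,.06),(-.018,0,.06)]: print(l,wproj(c,jig(J,(l[0],l[1]+yb,l[2]))).round(1))
plan(jig(J,[0,0,.0495]),92.45)
E
```

```text
[0.5907 0.025  0.1898] 0.037193484441597806
(-0.022, -0.018, 0.028) [261.3 176.4]
(-0.022, 0.018, 0.028) [297.9 176.4]
(0.018, 0, 0.06) [279.8 225.1]
(-0.018, 0, 0.06) [279.8 186.5]
(-0.022, -0.018, 0.028) [205.6 177.1]
(-0.022, 0.018, 0.028) [241.1 176.6]
(0.018, 0, 0.06) [219.4 225.1]
(-0.018, 0, 0.06) [217.5 187. ]
off [0.1404, -0.0002, 0.0026] rv [-0.0035, -0.001, -0.0002] deg 0.2 rows 3
```

View pics/w28.png

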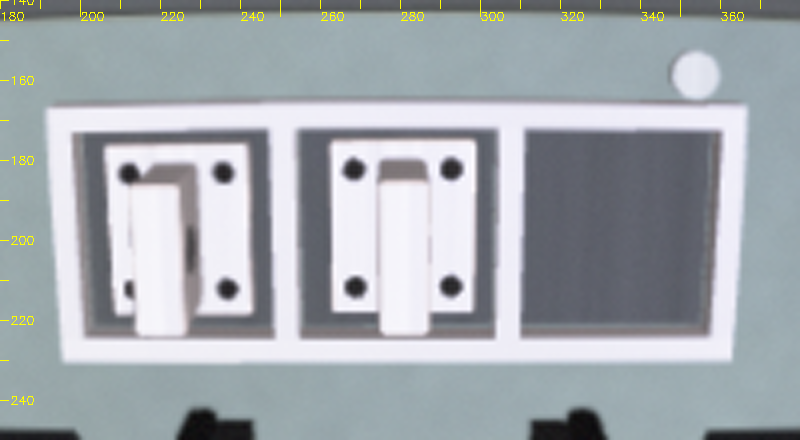

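Emit:
drive_tool --offset '[[0.04,0,0.0024],[0.08,0,0.0024],[0.11,0,0.0024],[0.125,0,0.0024],[0.135,0,0.0024],[0.1404,0,0.0024],[0.1404,0,0.0024]]' --angular '[[0,0,0],[0,0,0],[0,0,0],[0,0,0],[0,0,0],[0,0,0],[0,0,0]]'

```text
time_s: 50.28
tool_pos: [0.5911, 0.0272, 0.0499]
tool_rot: [-153.6, 89.9, -61.4]
force: [0.1, -0.2, -0.4]
grip_width: 0.0373
```

Emit:
drive_tool --offset '[[0,0,0],[0,0,0],[0,0,0],[0,0,0],[0,0,0]]' --angular '[[0,0,0],[0,0,0],[0,0,0],[0,0,0],[0,0,0]]' --fingers 1 --squeeze 30

```text
time_s: 50.9
tool_pos: [0.5912, 0.0273, 0.0502]
tool_rot: [-134.0, 89.9, -41.8]
force: [0.3, 1.0, 1.8]
grip_width: 0.0116
```

Emit:
drive_tool --offset '[[-0.03,0,0],[-0.08,0,0],[-0.12,0,0],[-0.13,0,0],[-0.13,0,0]]' --angular '[[0,0,0],[0,0,0],[0,0,0],[0,0,0],[0,0,0]]'

```text
time_s: 51.52
tool_pos: [0.5909, 0.0275, 0.1798]
tool_rot: [-131.7, 89.9, -39.5]
force: [-0.1, 0.3, -0.6]
grip_width: 0.0118
```

```bash
python3 - <<'E'
from h import *
o=telemetry.get_obs();print(o["tool_pos"].round(4),o["grip_width"])
plan(jig(BIN,[0,0,.17]),77.6)
E
```

```text
[0.5909 0.0275 0.1798] 0.011795119412910659
off [0.01, 0.0885, -0.3693] rv [0.2557, -0.0005, 0.0008] deg 14.7 rows 7
```

Emit:
drive_tool --offset '[[0,0.013,-0.055],[0,0.026,-0.11],[0,0.04,-0.165],[0,0.053,-0.22],[0,0.066,-0.275],[0,0.079,-0.33],[0.005,0.0865,-0.36],[0.01,0.0885,-0.3693],[0.01,0.0885,-0.3693],[0.01,0.0885,-0.3693]]' --angular '[[0.04,0,0],[0.08,0,0],[0.12,0,0],[0.16,0,0],[0.2,0,0],[0.23,0,0],[0.25,0,0],[0.2557,0,0],[0.2557,0,0],[0.2557,0,0]]'

```text
time_s: 52.78
tool_pos: [0.518, -0.3426, 0.1694]
tool_rot: [0.9, 89.9, 78.7]
force: [-0.1, 0.1, -0.2]
grip_width: 0.0116
```

```bash
python3 - <<'E'
from h import *
o=telemetry.get_obs();print(o["tool_pos"].round(4),o["grip_width"],o["qpos"].round(1))
plan(jig(BIN,[0,0,.0355]),77.6)
E
```

```text
[ 0.518  -0.3426  0.1694] 0.011632299122475181 [  1.4  19.2  36.7  93.3 -12.   71.5 118.2]
off [0.1339, 0.0005, -0.0027] rv [0.0032, 0.0011, -0.0] deg 0.2 rows 3
```

Emit:
drive_tool --offset '[[0.04,0,-0.002],[0.08,0,-0.002],[0.105,0,-0.002],[0.12,0,-0.002],[0.128,0,-0.002],[0.1339,0,-0.002],[0.1339,0,-0.002]]' --angular '[[0,0,0],[0,0,0],[0,0,0],[0,0,0],[0,0,0],[0,0,0],[0,0,0]]'

```text
time_s: 53.65
tool_pos: [0.5179, -0.3445, 0.0358]
tool_rot: [-29.5, 89.9, 48.3]
force: [-0.5, 0.4, -1.4]
grip_width: 0.0119
```

Emit:
drive_tool --offset '[[0,0,0],[0,0,0],[-0.01,0,0],[-0.05,0,0],[-0.1,0,0],[-0.14,0,0],[-0.14,0,0]]' --angular '[[0,0,0],[0,0,0],[0,0,0],[0,0,0],[0,0,0],[0,0,0],[0,0,0]]' --fingers 0.15

```text
time_s: 54.52
tool_pos: [0.5197, -0.3464, 0.1808]
tool_rot: [-95.4, 89.5, -17.7]
force: [-0.4, 0.1, -0.2]
grip_width: 0.0371
```

```bash
python3 - <<'E'
from h import *
o=telemetry.get_obs();print(o["tool_pos"].round(4),o["grip_width"],o["qpos"].round(1))
c=wcam();cv2.imwrite("pics/w29.png",c["pixels"][:,:,::-1])
plan(jig(J,[0,-.056,.19]),92.45)
E
```

```text
[ 0.5197 -0.3464  0.1808] 0.037066988430964606 [  1.3  18.8  37.1  92.5 -12.   72.2 118.3]
off [-0.0116, -0.0059, 0.3256] rv [-0.2561, -0.0003, 0.0048] deg 14.7 rows 6
```

View pics/w29.png

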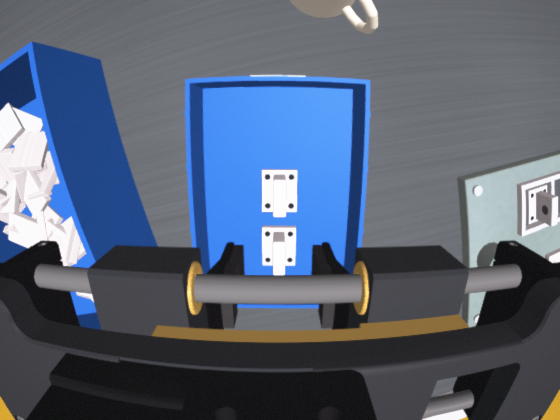

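Two in the bin. Now bay 1.

Emit:
drive_tool --offset '[[-0.0116,-0.001,0.055],[-0.0116,-0.002,0.11],[-0.0116,-0.003,0.165],[-0.0116,-0.004,0.22],[-0.0116,-0.005,0.275],[-0.0116,-0.0059,0.315],[-0.0116,-0.0059,0.3256],[-0.0116,-0.0059,0.3256],[-0.0116,-0.0059,0.3256]]' --angular '[[-0.04,0,0],[-0.08,0,0],[-0.12,0,0],[-0.17,0,0],[-0.22,0,0],[-0.25,0,0.002],[-0.2561,0,0.0048],[-0.2561,0,0.0048],[-0.2561,0,0.0048]]'

```text
time_s: 55.7
tool_pos: [0.5928, -0.031, 0.1897]
tool_rot: [151.2, 89.9, -116.5]
force: [0.4, -0.9, 0.1]
grip_width: 0.037
```

```bash
python3 - <<'E'
from h import *
o=telemetry.get_obs();print(o["tool_pos"].round(4),o["grip_width"])
c=wcam();crop(c,180,140,380,250,4,"pics/w30.png")
for yb in (-.056,):
  for l in [(-.022,-.018,.028),(-.022,.018,.028),(.018,0,.06),(-.018,0,.06)]: print(l,wproj(c,jig(J,(l[0],l[1]+yb,l[2]))).round(1))
plan(jig(J,[0,-.056,.0495]),92.45)
E
```

```text
[ 0.5928 -0.031   0.1897] 0.03700564654663024
(-0.022, -0.018, 0.028) [261.3 176.8]
(-0.022, 0.018, 0.028) [297.9 176.7]
(0.018, 0, 0.06) [279.8 225.5]
(-0.018, 0, 0.06) [279.8 186.9]
off [0.1404, -0.0006, 0.0026] rv [-0.0035, -0.0011, -0.0004] deg 0.2 rows 3
```

View pics/w30.png

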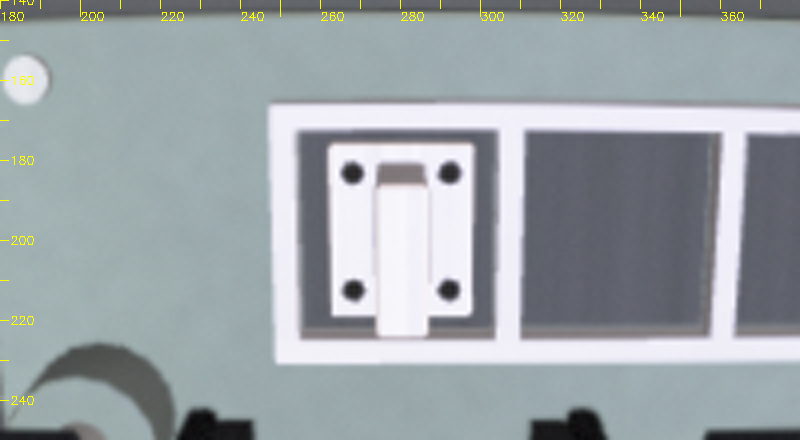

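Emit:
drive_tool --offset '[[0.04,-0.0005,0.0022],[0.08,-0.0005,0.0022],[0.11,-0.0005,0.0022],[0.125,-0.0005,0.0022],[0.135,-0.0005,0.0022],[0.1404,-0.0005,0.0022],[0.1404,-0.0005,0.0022]]' --angular '[[0,0,0],[0,0,0],[0,0,0],[0,0,0],[0,0,0],[0,0,0],[0,0,0]]'

```text
time_s: 56.62
tool_pos: [0.5936, -0.029, 0.05]
tool_rot: [-163.2, 89.9, -71.0]
force: [0.4, -0.1, -0.1]
grip_width: 0.0369
```

Emit:
drive_tool --offset '[[0,0,0],[0,0,0],[0,0,0],[0,0,0],[0,0,0]]' --angular '[[0,0,0],[0,0,0],[0,0,0],[0,0,0],[0,0,0]]' --fingers 1 --squeeze 30

```text
time_s: 57.25
tool_pos: [0.5938, -0.0289, 0.0502]
tool_rot: [-143.8, 89.9, -51.5]
force: [-0.7, 0.6, 1.9]
grip_width: 0.0116
```

Emit:
drive_tool --offset '[[-0.03,0,0],[-0.08,0,0],[-0.12,0,0],[-0.13,0,0],[-0.13,0,0]]' --angular '[[0,0,0],[0,0,0],[0,0,0],[0,0,0],[0,0,0]]'

```text
time_s: 57.88
tool_pos: [0.5934, -0.0287, 0.1797]
tool_rot: [-156.3, 90.0, -64.1]
force: [-0.3, 0.4, -1.2]
grip_width: 0.0116
```

```bash
python3 - <<'E'
from h import *
o=telemetry.get_obs();print(o["tool_pos"].round(4),o["grip_width"])
plan(jig(BIN,[-.06,0,.17]),77.6)
E
```

```text
[ 0.5934 -0.0287  0.1797] 0.011605641850711914
off [0.0099, 0.1468, -0.2979] rv [0.2557, -0.0007, 0.0004] deg 14.6 rows 6
```

Emit:
drive_tool --offset '[[0,0.025,-0.05],[0,0.05,-0.1],[0,0.075,-0.15],[0,0.1,-0.2],[0,0.125,-0.25],[0.005,0.142,-0.288],[0.0099,0.1468,-0.2979],[0.0099,0.1468,-0.2979],[0.0099,0.1468,-0.2979]]' --angular '[[0.04,0,0],[0.08,0,0],[0.12,0,0],[0.17,0,0],[0.22,0,0],[0.25,0,0],[0.2557,0,0],[0.2557,0,0],[0.2557,0,0]]'

```text
time_s: 59.0
tool_pos: [0.4592, -0.3301, 0.1691]
tool_rot: [59.4, 89.9, 137.2]
force: [0.6, 0.7, -1.7]
grip_width: 0.012
```

```bash
python3 - <<'E'
from h import *
o=telemetry.get_obs();print(o["tool_pos"].round(4),o["grip_width"],o["qpos"].round(1))
plan(jig(BIN,[-.06,0,.0355]),77.6)
E
```

```text
[ 0.4592 -0.3301  0.1691] 0.011951567212330058 [ -1.8  12.   39.5 101.3  -8.1  69.7 117.7]
off [0.1336, 0.0003, -0.0023] rv [0.0028, 0.0005, -0.0008] deg 0.2 rows 3
```

Emit:
drive_tool --offset '[[0.04,0,-0.002],[0.08,0,-0.002],[0.105,0,-0.002],[0.12,0,-0.002],[0.128,0,-0.002],[0.1336,0,-0.002],[0.1336,0,-0.002]]' --angular '[[0,0,0],[0,0,0],[0,0,0],[0,0,0],[0,0,0],[0,0,0],[0,0,0]]'

```text
time_s: 59.88
tool_pos: [0.459, -0.332, 0.0358]
tool_rot: [32.5, 90.0, 110.2]
force: [0.8, -0.4, -1.3]
grip_width: 0.012
```

Emit:
drive_tool --offset '[[0,0,0],[0,0,0],[-0.01,0,0],[-0.05,0,0],[-0.1,0,0],[-0.15,0,0],[-0.2,0,0],[-0.22,0,0],[-0.22,0,0]]' --angular '[[0,0,0],[0,0,0],[0,0,0],[0,0,0],[0,0,0],[0,0,0],[0,0,0],[0,0,0],[0,0,0]]' --fingers 0.15

```text
time_s: 61.0
tool_pos: [0.4598, -0.333, 0.2583]
tool_rot: [-94.5, 89.8, -16.7]
force: [0.7, -0.3, -0.6]
grip_width: 0.0371
```

```bash
python3 - <<'E'
from h import *
o=telemetry.get_obs();print(o["tool_pos"].round(4),o["grip_width"],o["qpos"].round(1))
c=wcam();cv2.imwrite("pics/w31.png",c["pixels"][:,:,::-1])
c=cam("scene");cv2.imwrite("pics/s31.png",c["pixels"][:,:,::-1]);crop(c,200,180,380,300,4,"pics/s31a.png")
E
```

```text
[ 0.4598 -0.333   0.2583] 0.037099604047865886 [ -3.2   8.4  40.7  94.3  -5.6  79.2 116. ]
```

View pics/w31.png

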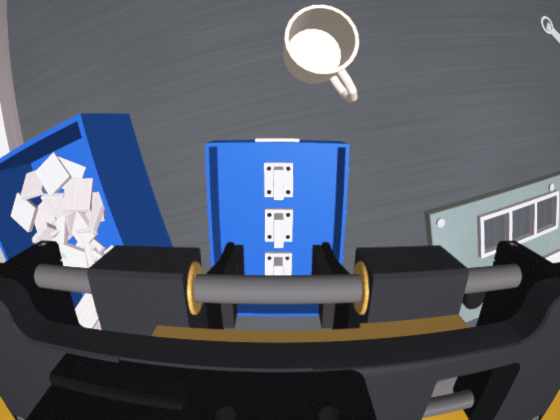

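View pics/s31.png

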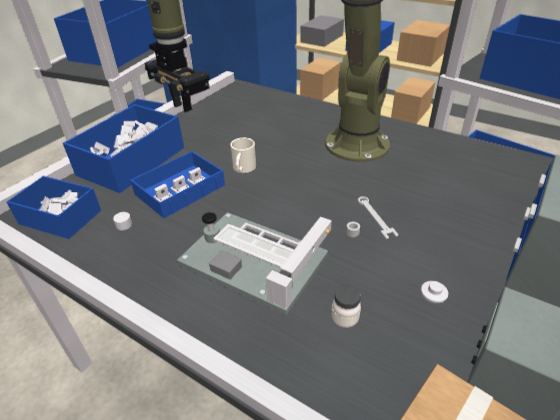

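View pics/s31a.png

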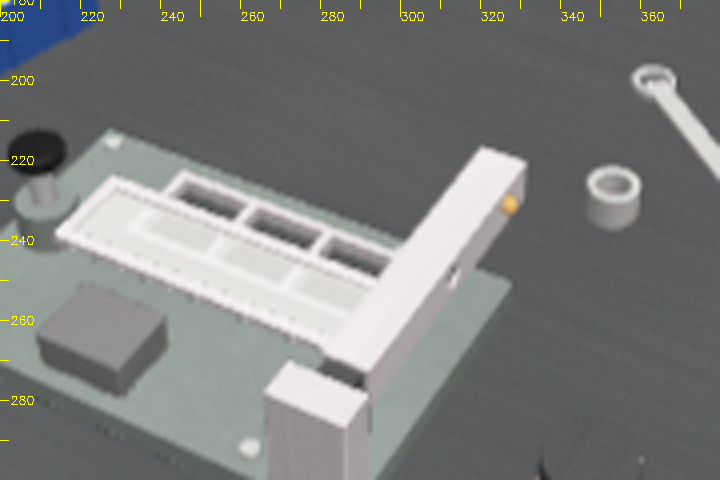

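All three brackets are in the bin, the bays are empty, the guard is latched open with the button out, and the other items are unmoved.

```bash
python3 -c "
from cell import sign_off; print(sign_off())"
```

```text
the job is handed in; nothing more can be done
None
```

The job is done and was handed in at about 61 s of the 210 s allowed; the hand-in reports no verdict.

**What I did:**
- I pressed the spring button, slid the guard open until the button popped out, and set all three brackets upright in bays 1–3.
- I shut the guard until the button popped out again and pushed the plunger down. It stopped moving at about 22 N, with the top about 25 mm down.
- I slid the guard open again and put the three brackets upright in the low blue bin.

**Last checks:**
- The final pictures show all three brackets in the bin, the bays empty, the plunger up, and the guard open with the button standing out.
- The bystander items look to be where they started.
- The latch held when I tugged it after the first opening. After shutting, the tube moved about 2 mm under the tug (the stated play is about 1 mm), but the button stayed out. The second-opening tug was weak and ended pulling forward again, so there I rely on the button showing in the pictures.

**Disagreement:** the top camera placed things 2–6 mm off from the wrist camera. I used the wrist camera, which agreed with the scene camera on the jig's position. No grip slips were seen.

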